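Lay turned spindles in a saddle cradle and close it with a straightedge

ROBOT

A 6-joint arm with a two-finger parallel gripper is mounted at the origin on the work surface. World frame = base frame: x ahead of the robot, y to its left, z up, the work surface at z = 0. Lengths are in m, angles in rad, forces in N, time in s.
With the tool pointing down it reaches from about 0.4 to 0.825 m from the base axis. Payload 7 kg.
Tool frame: the origin (TCP) lies at the very end of the fingers, on their centre line; the grasp point (between the pads) lies 19 mm behind it (env.grip_depth is the distance from the TCP to the grasp point, in m); z points along the fingers, y is the direction in which the jaws open and shut (so a half turn about z gives the same grasp; the last joint's range is limited). The gripper opens to 88 mm and grips with 3 to 60 N. Pads are 19 mm wide; open, the fingers measure 130 mm over their backs; the gripper's body (78 mm by 193 mm) begins 47 mm behind the grasp point.
Start: joints at [1.555, 0.359, 0.012, 0, -1.224, -0.288], TCP at [0.202, 0.644, 0.227] pointing down, gripper open.
Joint ranges: [-3.07, 3.07], [-1.43, 2.12], [-1.02, 1.25], [-3.03, 1.67], [-3.05, -0], [-3.03, 3.03]. Speed limits (rad/s): [2.39, 2.39, 3.01, 3.14, 3.14, 3.14].

INTERFACE

Orientations are given as [roll, pitch, yaw] about the fixed x, y, z axes, in that order (R = Rz(yaw) Ry(pitch) Rx(roll)).
In Python, from station import env, optics, trace gives the robot as it stands.
- The arm moves only by the tool send_rows, never from a script. Its argument "increments" is text: rows parted by semicolons, each of 7 numbers parted by spaces: the shift along the world's x, y, z in mm, then the turn, a rotation vector about the world's x, y, z in units of 6 degrees (1.0 is 6 degrees), then the closure, from 0 (fully open) to 1 (shut). In form: dx dy dz wx wy wz claw; .... A call has 1 to 8 rows; each row shifts and turns the commanded pose from where the row before left it; what a row does not reach is not made up. A row lasts 1/10 s, in which the tool goes at most 50 mm and 8.59 degrees, less where a joint would pass 70% of its speed; a pose out of reach is approached as far as the arm can. A call with a gripper value outside its range is refused whole. The fingers move at their own pace and stop on an object; "force" is the grip in N (left out, the last holds). Time passes only in rows, so rows that do not move let the fingers close. It gives the time, the measured TCP pose, the force and the opening at its end, in the units of the state.
- env.observe(): the state, without advancing time (a new reading comes with each control period).
- optics.get_image(name): name is "side" or "top"; returns the picture (400x640x3 uint8, blue, green, red); there is no depth.
- optics.camera_model(name): a dict with "mtx" (3x3 intrinsics, pixels), "origin" and "rotation" of the camera in the world. Camera axes: x right, y up, looking along -z (the intrinsics and any distortion apply to the point x, -y, -z); pixel columns grow to the right and rows downward; lengths in m; the calibration is good to about 2 mm. A picture is of the moment at which its call begins. camera_model takes no time and is no camera call.
- env.close_job(): hands the job in, once; it reports no verdict.
Trained networks look in the newest picture that a camera, given by its name, has taken for a name from the list of things; names that differ only in an ending like _2 or _b are one class to them, and where a whole thing is asked for, a point or a joint stands for the part that bears it (a point fixed in the world has none). Each returns a list of dicts, best first, with "p" (0 to 1); they miss things now and then, are a little off and sometimes report something else, mostly with a low value. They report only what shows in the picture. A call takes as long as a camera call. They do not tell look-alikes from the thing itself.
- trace(camera, thing): "region" (400x640 bool, what is visible of it) and "pixel" ([column, row] in pixels, amid what is visible of it).
The state is a dict: "time_s": time; "joint_pos": joint angles; "dq": joint speeds; "joint_efforts": joint torques, N m; "tool_pos": TCP position; "eef_rot": TCP orientation; "wrist_force": force on the tool from outside, world axes, zero at the start; "wrist_torque": the same for the moment, N m; "opening": finger opening in m.
Only numpy, scipy, OpenCV 4.12 (cv2) and the standard library are available. Lean on these libraries where they do the work, as an engineer would, in place of code of your own. Each camera call takes 0.05 s, during which the arm holds its last target.

TASK

Lay every turned cedar spindle from the bench level in the saddle cradle, one to a pair of V-notches, handling them gently: the soft cedar dents if it is squeezed with more than about 20 N. Then, once they are all in, lay the aluminium straightedge on the white base board flush along the outer face of the front rail (the rail nearer the wooden turn-button), roughly centred, and swing the turn-button so that its nose points at the rail and keeps the straightedge there; it stands in the way and has to be swung aside first. Leave the other things on the bench where they are.

Things in the scene. Friction and masses are not known exactly. Their poses are not given: they have to be found in the camera images.
- spindle0: turned cedar spindle, 120 mm long, 70 g: round ends 20 mm in diameter and 42 mm long, and in the middle a square block 28 x 28 mm and 36 mm long. On the bench it lies on the block, axis 14 mm up. Origin: its centre, on the axis; x is the long axis. May be absent (None).
- spindle1: turned cedar spindle, 120 mm long, 70 g: round ends 20 mm in diameter and 42 mm long, and in the middle a square block 28 x 28 mm and 36 mm long. On the bench it lies on the block, axis 14 mm up. Origin: its centre, on the axis; x is the long axis. May be absent (None).
- spindle2: turned cedar spindle, 120 mm long, 70 g: round ends 20 mm in diameter and 42 mm long, and in the middle a square block 28 x 28 mm and 36 mm long. On the bench it lies on the block, axis 14 mm up. Origin: its centre, on the axis; x is the long axis. May be absent (None).
- spindle3: turned cedar spindle, 120 mm long, 70 g: round ends 20 mm in diameter and 42 mm long, and in the middle a square block 28 x 28 mm and 36 mm long. On the bench it lies on the block, axis 14 mm up. Origin: its centre, on the axis; x is the long axis. May be absent (None).
- cradle: fixed saddle cradle. Origin: on the bench top under the middle of the notches. White base board 12 mm thick, x -160 to +72, y -145 to +145 mm. Two dark wooden rails along y, 20 mm thick, 280 mm long, centred at x = -55 (front) and +55 mm (rear), tops 49 mm above the bench, each with four 90-degree V-notches at y = -105, -35, +35, +105 mm, 36 mm wide at the top, 18 mm deep.
- cradle_seat (a point): point on the cradle above its origin, 45 mm above the bench: the height of a seated spindle's axis. A seated spindle lies along the cradle's x, its centre near x = 0 and at a notch's y, its block hanging between the rails.
- front_rail (a point): middle of the foot of the front rail's outer face, x = -65 mm, 12 mm above the bench (top of the base board). The flush straightedge lies along this face: its centre is then at x = -75, y = 0, z = 24.5 mm of the cradle.
- straightedge: aluminium straightedge, a bar 260 mm long (x), 20 mm wide (y), 25 mm high (z), 0.3 kg. Origin: its centre. It lies on its 20 mm side, as it does on the bench.
- keeper (a joint): wooden turn-button on the base board, pivot (vertical) at x = -141, y = -70 mm of the cradle; 20 mm wide, rounded nose 53 mm from the pivot, top 27 mm above the bench. Rad, 0 to 1.57, counter-clockwise from above: 0 = nose along the cradle's -y (aside), 1.57 = nose along +x, at the rail, 3 mm from a flush straightedge. About 1 N at the peg moves it; it stays where left.
- keeper_peg (a point): top of the steel peg on the turn-button for moving it: 12 mm in diameter, 45 mm tall, standing on the button 40 mm from the pivot; this point is 72 mm above the bench.
- sanding_block: bystander: cork sanding block 100 x 60 x 28 mm; origin at the centre of its underside
- tape_measure: bystander: grey tape measure 70 x 40 x 62 mm; origin at the centre of its underside
There are look-alikes about, which are no part of the job. Leave any purple or yellow look-alike of the spindle2 alone.

How it is judged:
By the outcome, as a careful person would: the job done as asked, in the order asked, and still so for the second after the job is handed in, with the robot touching nothing.
Of spindle0, spindle1, spindle2, spindle3 only 2 to 4 are there at a start; the rules pass over those that are not, and their reading is None.
At some moment in a run one of spindle0, spindle1, spindle2, spindle3, straightedge may be knocked a few centimetres aside while the robot is not near it.
Once in a run the grip may slacken for a moment while it holds something.
It also fails if it takes over 210 s, if anything falls off the work surface, if the arm or the gripper's body presses on something with over 40 N, if the wrist force passes 120 N, or if a joint passes its speed limit or range.

## Working session

There is one attempt and no reset: what is moved stays moved. The work goes in short steps, Python scripts to look and compute and a tool call to move; the robot and the scene stay as the last step left them, time stands still between calls to the robot, and variables do not carry over. Pictures are saved under pics/ and viewed, and the job is handed in when it is done.

Besides the shell and the picture viewer there is one more tool, called after "Request:" as name(argument=value, ...) on one line, values as JSON. send_rows: Moves the arm, as the interface text tells. Its arguments: {"type":"object","properties":{"increments":{"type":"string"},"force":{"type":"number"}},"required":["increments"]}

```bash
ls; mkdir -p pics; python3 - <<'E'
from station import env, optics, trace
import cv2
for n in("top","side"):
    cv2.imwrite(f"pics/{n}0.png",optics.get_image(n)); m=optics.camera_model(n); print(n,m)
s=env.observe();print(s, env.grip_depth)
E
```

```text
pics
top {'mtx': array([[470.52050787,   0.        , 322.89903177],
       [  0.        , 470.52050787, 201.50152682],
       [  0.        ,   0.        ,   1.        ]]), 'origin': array([0.3731478 , 0.0035692 , 1.26485428]), 'rotation': array([ 1.21856929e-01, -7.61861722e-04, -1.55433959e+00])}
side {'mtx': array([[368.18391889,   0.        , 321.64799389],
       [  0.        , 368.18391889, 202.57441545],
       [  0.        ,   0.        ,   1.        ]]), 'origin': array([ 0.18612035, -0.58474103,  0.63473202]), 'rotation': array([ 0.86862352, -0.0113402 , -0.50235329])}
{'time_s': 0.1, 'joint_pos': array([ 1.55511427e+00,  3.59312519e-01,  1.12084807e-02, -2.82009321e-04,
       -1.22408739e+00, -2.88100083e-01]), 'dq': array([ 0.00053943, -0.00072241,  0.00147042,  0.00090459,  0.00038221,
        0.00097736]), 'joint_efforts': array([-1.74645062e-03, -5.84163702e+01,  2.93747020e+01,  7.01543212e+00,
        1.01817143e-02, -5.15695569e-05]), 'tool_pos': array([0.20181872, 0.64370335, 0.22574817]), 'eef_rot': array([ 3.14017971e+00, -1.42227708e-04, -3.03878050e-01]), 'wrist_force': array([ 0.24939741, -0.41036594, -0.26449194]), 'wrist_torque': array([ 0.02572327,  0.03810213, -0.05195648]), 'opening': 0.08768880757821537} 0.0188
```

View pics/top0.png

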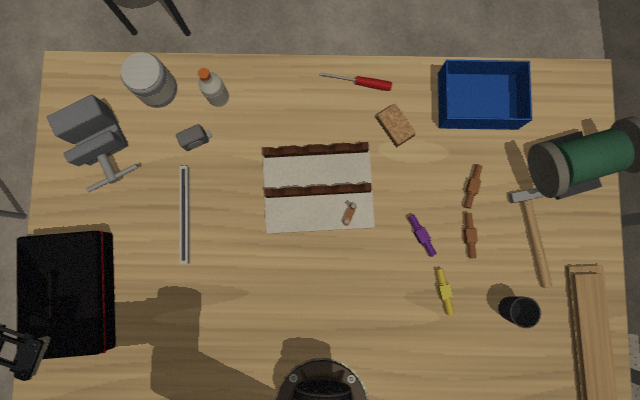

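View pics/side0.png

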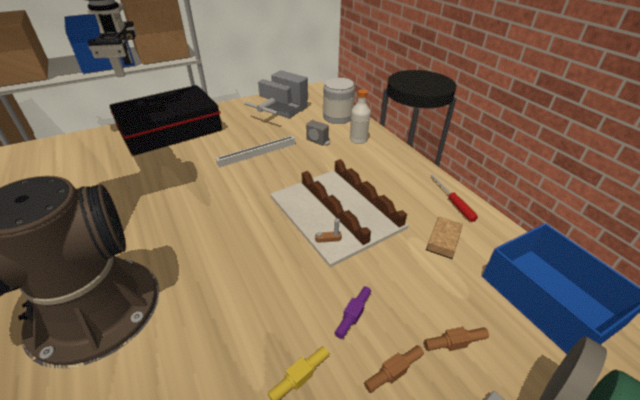

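```bash
cat > h.py <<'E'
import numpy as np, cv2
from scipy.spatial.transform import Rotation as Ro
from station import env, optics, trace
def cam(n):
    m=optics.camera_model(n); return np.array(m['mtx']),np.array(m['origin']),Ro.from_euler('xyz',m['rotation']).as_matrix()
def proj(n,P):
    K,o,R=cam(n); p=(np.atleast_2d(P)-o)@R; p=p*[1,-1,-1]; q=p@K.T; return q[:,:2]/q[:,2:]
def ray(n,uv,z):
    K,o,R=cam(n); uv=np.atleast_2d(uv).astype(float); d=np.c_[uv,np.ones(len(uv))]@np.linalg.inv(K).T*[1,-1,-1]@R.T
    return o+d*((z-o[2])/d[:,2])[:,None]
def regs(n,thing,pmin=0.2):
    return [r for r in trace(n,thing) if r['p']>pmin]
def rect(n,reg,z):
    # long axis of region on plane z
    v,u=np.nonzero(reg); P=ray(n,np.c_[u,v],z)[:,:2].astype(np.float32)
    (c,s,a)=cv2.minAreaRect(P); b=cv2.boxPoints((c,s,a)); m=P.mean(0)
    e0,e1=b[1]-b[0],b[2]-b[1]; e=e0 if np.linalg.norm(e0)>np.linalg.norm(e1) else e1
    yaw=np.arctan2(e[1],e[0])%np.pi
    return np.round(c,4),np.round(m,4),np.round(sorted(s),4),round(float(np.degrees(yaw)),1)
E
python3 - <<'E'
from h import *
im=optics.get_image('top')
for th,z in (('spindle0',.014),('straightedge',.0125),('cradle',.012),('keeper',.02),('keeper_peg',.02),('sanding_block',.02)):
    for r in trace('top',th):
        print(th,round(r['p'],2),np.round(r['pixel']),r['region'].sum(),*rect('top',r['region'],z))
c=cv2.resize(im[120:330,390:560],None,fx=3,fy=2.8,interpolation=cv2.INTER_CUBIC);cv2.imwrite('pics/c1.png',c)
c=cv2.resize(im[130:245,250:385],None,fx=5,fy=5,interpolation=cv2.INTER_CUBIC);cv2.imwrite('pics/c2.png',c)
optics.get_image('side')
for r in trace('side','spindle0'): print(round(r['p'],2),r['pixel'],*rect('side',r['region'],.014))
E
```

```text
spindle0 0.97 [422. 234.] 442 [ 0.4402 -0.2583] [ 0.4405 -0.258 ] [0.0358 0.1186] 33.6
spindle0 0.93 [473. 235.] 463 [ 0.4422 -0.3856] [ 0.4417 -0.3859] [0.0398 0.1195] 178.7
spindle0 0.71 [444. 292.] 450 [ 0.2939 -0.3169] [ 0.2924 -0.3172] [0.0348 0.1199] 15.4
spindle0 0.64 [472. 187.] 451 [ 0.5759 -0.3966] [ 0.5763 -0.3966] [0.0375 0.1245] 157.4
straightedge 0.77 [186. 216.] 993 [0.4869 0.3772] [0.4837 0.3767] [0.0275 0.2612] 3.7
cradle 0.78 [319. 188.] 9145 [0.566  0.0213] [0.5639 0.0213] [0.2348 0.29  ] 94.1
keeper 0.55 [347. 211.] 152 [ 0.4938 -0.0644] [ 0.4945 -0.0642] [0.0197 0.0601] 158.9
keeper_peg 0.62 [187. 216.] 1032 [0.4864 0.3749] [0.486  0.3743] [0.0294 0.2596] 2.9
keeper_peg 0.48 [350. 215.] 167 [ 0.4932 -0.0638] [ 0.4928 -0.0635] [0.0198 0.0614] 157.6
sanding_block 0.88 [394. 124.] 909 [ 0.7393 -0.1884] [ 0.7388 -0.188 ] [0.0683 0.1052] 33.0
0.93 [395.2, 369.7] [ 0.4455 -0.3863] [ 0.4434 -0.3864] [0.0348 0.1269] 6.3
0.57 [349.0, 310.3] [ 0.4446 -0.2577] [ 0.4433 -0.2584] [0.0339 0.1266] 33.7
0.56 [454.8, 340.2] [ 0.5782 -0.3962] [ 0.5769 -0.3963] [0.0401 0.1286] 163.9
0.56 [299.5, 371.6] [ 0.2978 -0.3161] [ 0.2963 -0.3167] [0.0374 0.125 ] 15.2
```

View pics/c1.png

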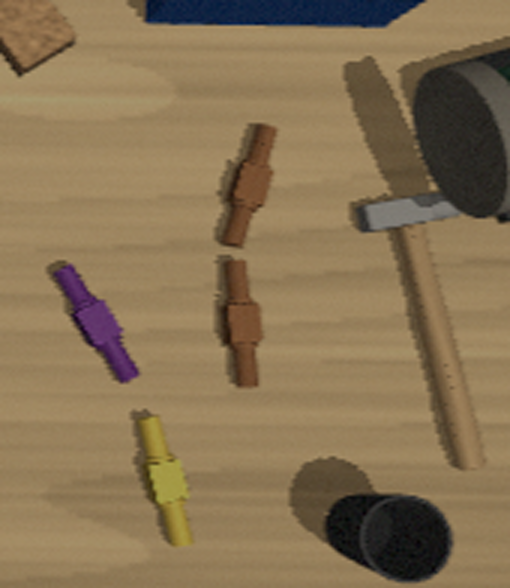

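View pics/c2.png

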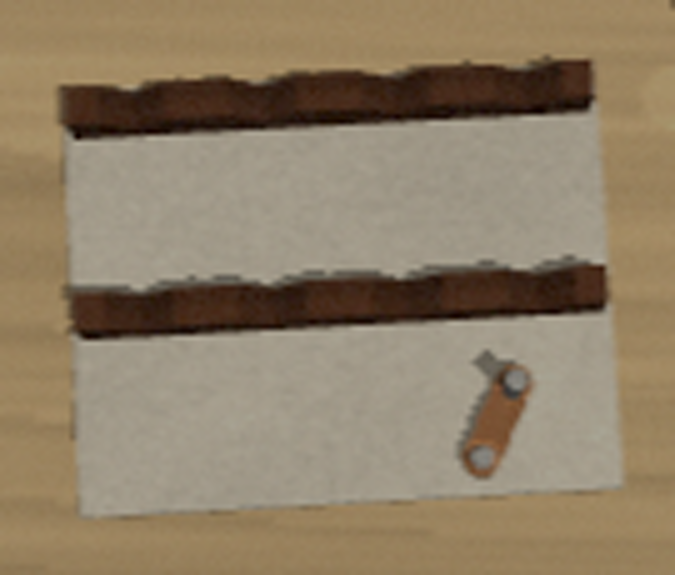

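The pictures show four spindle shapes: brown at (473,186) and (470,235), purple at (422,234) and yellow at (444,290). Only the two brown ones match cedar, and the crop confirms this. No third or fourth cedar spindle is visible. Next I fit the cradle pose.

```bash
python3 - <<'E'
from h import *
im=optics.get_image('side')
c=cv2.resize(im[150:270,262:415],None,fx=5,fy=5,interpolation=cv2.INTER_CUBIC);cv2.imwrite('pics/s2.png',c)
from scipy.optimize import least_squares
pts=np.array([[-160,145,12],[-160,-145,12],[-45,140,49],[-65,140,12],[-65,-140,12],[45,140,12],[45,-140,12]])/1000
# bottom-left,bottom-right base corners; feet of rails' near faces
cr=np.array([[80,516],[622,486],[78,289],[81,338],[606,311],[73,137],[592,110]],float)
uv=(cr+.5)/5-.5+[250,130]
T=lambda q:(lambda c,s:(pts@np.array([[c,s,0],[-s,c,0],[0,0,1]])+[q[0],q[1],0]))(np.cos(q[2]),np.sin(q[2]))
idx=[0,1,3,4,5,6]
s=least_squares(lambda q:(proj('top',T(q))-uv)[idx].ravel(),[.61,.02,.07],loss='soft_l1')
print(s.x,np.degrees(s.x[2]));print(np.round(proj('top',T(s.x))-uv,1).tolist())
print(np.round((proj('side',T(s.x))-[262,150]+.5)*5-.5))
E
```

```text
[0.61026814 0.02263547 0.0691427 ] 3.9615849787569473
[[-0.0, -0.2], [0.3, 0.1], [-1.1, 0.3], [0.3, -0.0], [-0.6, -0.0], [0.4, 0.0], [-0.5, 0.1]]
[[ 39. 220.]
 [337. 572.]
 [226. 103.]
 [196. 168.]
 [503. 480.]
 [359. 107.]
 [683. 392.]]
```

View pics/s2.png

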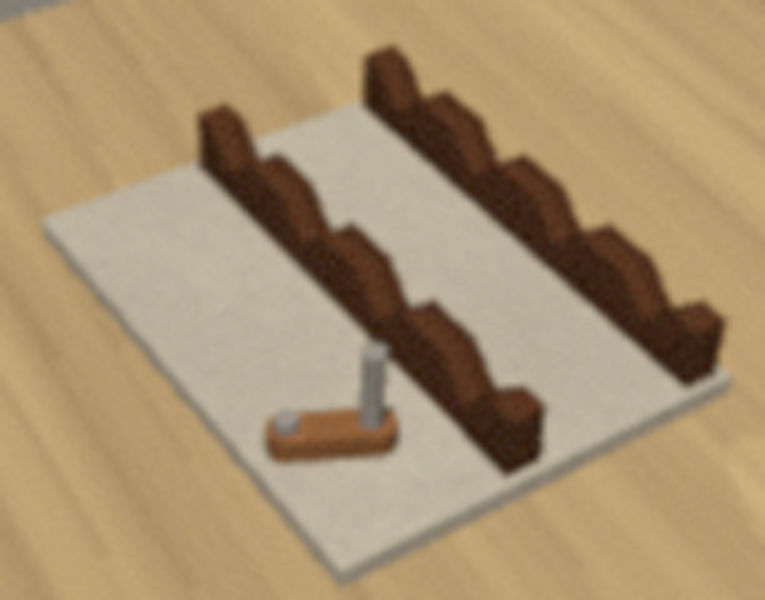

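```bash
python3 - <<'E'
from h import *
from scipy.optimize import least_squares
pts=np.array([[-160,145,12],[-160,-145,12],[-65,140,12],[-65,-140,12],[45,140,12],[45,-140,12]])/1000
ct=np.array([[80,516],[622,486],[81,338],[606,311],[73,137],[592,110]],float)
cs=np.array([[42,222],[340,577],[203,165],[508,470],[362,103],[688,383]],float)
ut=(ct+.5)/5-.5+[250,130]; us=(cs+.5)/5-.5+[262,150]
T=lambda q:(lambda c,s:(pts@np.array([[c,s,0],[-s,c,0],[0,0,1]])+[q[0],q[1],0]))(np.cos(q[2]),np.sin(q[2]))
for w in (0,1,):
  s=least_squares(lambda q:np.r_[(proj('top',T(q))-ut).ravel(),w*(proj('side',T(q))-us).ravel()],[.61,.02,.07])
  print(s.x,np.degrees(s.x[2]))
im=optics.get_image('side');cv2.imwrite('pics/s3.png',cv2.resize(im[290:400,440:640],None,fx=4,fy=4,interpolation=cv2.INTER_CUBIC))
# spindles
for n in('top','side'):
  optics.get_image(n)
  for r in trace(n,'spindle0'):
    v,u=np.nonzero(r['region']);P=np.c_[u,v].astype(float);m=P.mean(0)
    d=np.linalg.svd(P-m,full_matrices=False)[2][0];t=(P-m)@d
    ends=[P[t<t.min()+6].mean(0),P[t>t.max()-6].mean(0)]
    W=ray(n,ends,.014)[:,:2];e=W[1]-W[0]; tips=ray(n,[m+d*t.min(),m+d*t.max()],.014)[:,:2]
    print(n,round(r['p'],2),np.round(r['pixel']),'mid',np.round(tips.mean(0),4),'centroid',np.round(ray(n,m,.014)[0,:2],4),'yaw',np.round((np.degrees(np.arctan2(e[1],e[0]))+90)%180-90,1))
E
```

```text
[0.61026758 0.02259148 0.069072  ] 3.957533853427238
[0.61166336 0.02288597 0.07200361] 4.125502949108465
top 0.82 [444. 291.] mid [ 0.2957 -0.316 ] centroid [ 0.2956 -0.316 ] yaw 13.9
top 0.71 [472. 186.] mid [ 0.5755 -0.396 ] centroid [ 0.5754 -0.396 ] yaw -16.0
top 0.61 [471. 234.] mid [ 0.4423 -0.3852] centroid [ 0.4415 -0.3852] yaw 4.7
top 0.59 [420. 236.] mid [ 0.4407 -0.2579] centroid [ 0.4414 -0.2576] yaw 30.4
side 0.96 [394. 371.] mid [ 0.4457 -0.3862] centroid [ 0.4434 -0.3864] yaw 5.0
side 0.94 [350. 311.] mid [ 0.4444 -0.2576] centroid [ 0.4396 -0.2604] yaw 30.2
side 0.83 [455. 338.] mid [ 0.5786 -0.3968] centroid [ 0.5784 -0.3967] yaw -17.4
side 0.56 [299. 371.] mid [ 0.2978 -0.3163] centroid [ 0.2954 -0.3169] yaw 13.2
```

View pics/s3.png

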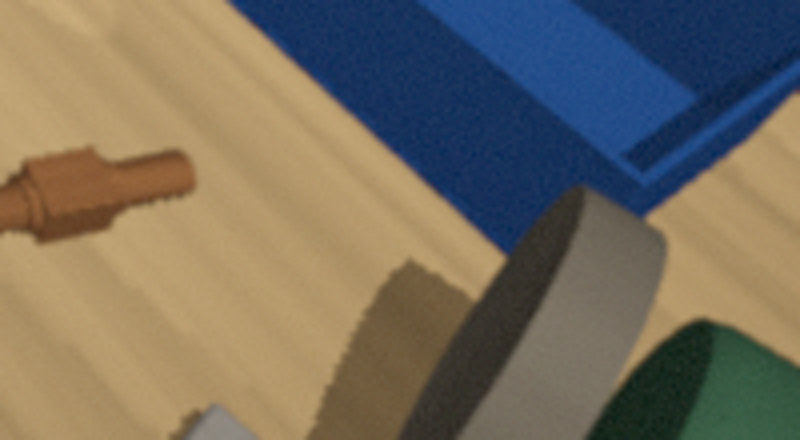

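Cradle: (0.6110, 0.0227), yaw 4.05°. Spindle A: (0.4435, -0.386), yaw 4.9°. Spindle B: (0.577, -0.3965), yaw -16.7°. I'll take B first.

Request:
send_rows(increments="45 -40 0 0 0 0 0;45 -40 0 0 0 0 0;45 -40 0 0 0 0 0;45 -40 0 0 0 0 0;45 -40 0 0 0 0 0;45 -40 0 0 0 0 0;45 -40 0 0 0 0 0;45 -40 0 0 0 0 0", force=12)

```text
time_s: 1.65
tool_pos: [0.5022, 0.3768, 0.227]
eef_rot: [-3.141, -0.0, -0.304]
wrist_force: [0.6, 1.0, 0.0]
opening: 0.0879
```

Request:
send_rows(increments="3 -45 0 0 0 0 0;3 -45 0 0 0 0 0;3 -45 0 0 0 0 0;3 -45 0 0 0 0 0;3 -45 0 0 0 0 0;3 -45 0 0 0 0 0;3 -45 0 0 0 0 0;3 -45 0 0 0 0 0")

```text
time_s: 2.45
tool_pos: [0.5248, 0.0166, 0.227]
eef_rot: [-3.141, -0.001, -0.303]
wrist_force: [1.5, 0.3, -0.2]
opening: 0.0879
```

Request:
send_rows(increments="0 -45 0 0 0 0 0;0 -45 0 0 0 0 0;0 -45 0 0 0 0 0;0 -45 0 0 0 0 0;0 -45 0 0 0 0 0;0 -45 0 0 0 0 0;0 -45 0 0 0 0 0;0 -45 0 0 0 0 0")

```text
time_s: 3.25
tool_pos: [0.5247, -0.3436, 0.2268]
eef_rot: [3.142, -0.001, -0.304]
wrist_force: [1.7, 0.6, 0.1]
opening: 0.0874
```

Request:
send_rows(increments="0 0 0 0 0 0 0;0 0 0 0 0 0 0;0 0 0 0 0 0 0")

```text
time_s: 3.55
tool_pos: [0.5248, -0.3412, 0.2265]
eef_rot: [-3.141, 0.0, -0.304]
wrist_force: [0.7, -0.2, 0.3]
opening: 0.0875
```

Request:
send_rows(increments="26 -28 0 0 0 0.05 0;26 -27 0 0 0 0.05 0;0 0 -40 0 0 0 0;0 0 -40 0 0 0 0;0 0 -25 0 0 0 0;0 0 0 0 0 0 0;0 0 0 0 0 0 0")

```text
time_s: 4.25
tool_pos: [0.5777, -0.3959, 0.1226]
eef_rot: [3.141, -0.0, -0.291]
wrist_force: [0.5, 1.1, 1.5]
opening: 0.0879
```

```bash
cat >> h.py <<'E'
def spind(n,pmin=.3):
  for r in trace(n,'spindle0'):
    if r['p']<pmin: continue
    v,u=np.nonzero(r['region']);P=np.c_[u,v].astype(float);m=P.mean(0)
    d=np.linalg.svd(P-m,full_matrices=False)[2][0];t=(P-m)@d
    ends=[P[t<t.min()+6].mean(0),P[t>t.max()-6].mean(0)]
    W=ray(n,ends,.014)[:,:2];e=W[1]-W[0]; tips=ray(n,[m+d*t.min(),m+d*t.max()],.014)[:,:2]
    print(n,round(r['p'],2),np.round(r['pixel']),len(u),'mid',np.round(tips.mean(0),4),'yaw',np.round((np.degrees(np.arctan2(e[1],e[0]))+90)%180-90,1))
E
python3 - <<'E'
from h import *
im=optics.get_image('side');spind('side');cv2.imwrite('pics/s4.png',im)
E
```

```text
side 0.72 [394. 369.] 1064 mid [ 0.4459 -0.3862] yaw 4.5
side 0.7 [300. 370.] 1121 mid [ 0.298  -0.3166] yaw 13.2
side 0.6 [456. 340.] 944 mid [ 0.5754 -0.3959] yaw -17.4
side 0.59 [350. 312.] 732 mid [ 0.4437 -0.2581] yaw 29.9
```

View pics/s4.png

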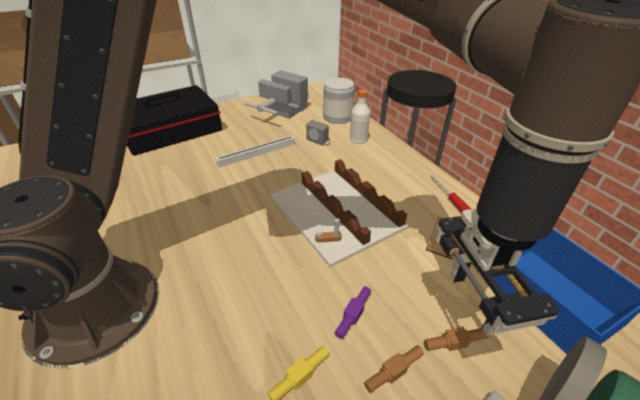

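The gripper is over spindle B at (456,340), which hasn't moved. The blue box is well clear at x > 0.7, so I descend.

Request:
send_rows(increments="0 0 -40 0 0 0 0;0 0 -40 0 0 0 0;0 0 -25 0 0 0 0;0 0 -14 0 0 0 0;0 0 0 0 0 0 0;0 0 0 0 0 0 0")

```text
time_s: 4.95
tool_pos: [0.5782, -0.3972, 0.0045]
eef_rot: [3.141, -0.002, -0.293]
wrist_force: [-0.1, 0.5, 0.6]
opening: 0.0874
```

Request:
send_rows(increments="0 0 0 0 0 0 1;0 0 0 0 0 0 1;0 0 0 0 0 0 1;0 0 0 0 0 0 1;0 0 0 0 0 0 1;0 0 0 0 0 0 1;0 0 0 0 0 0 1;0 0 0 0 0 0 1", force=12)

```text
time_s: 5.75
tool_pos: [0.5769, -0.3967, 0.0025]
eef_rot: [3.142, 0.0, -0.293]
wrist_force: [-0.0, -0.2, -0.3]
opening: 0.0293
```

Request:
send_rows(increments="0 0 20 0 0 0 1;0 0 30 0 0 0 1;0 0 35 0 0 0 1;0 0 30 0 0 0 1;0 0 0 0 0 0 1;0 0 0 0 0 0 1")

```text
time_s: 6.35
tool_pos: [0.5771, -0.3967, 0.1183]
eef_rot: [-3.141, -0.002, -0.294]
wrist_force: [0.2, -0.4, -1.2]
opening: 0.0279
```

Request:
send_rows(increments="0 30 0 0 0 0 1;3 40 0 0 0 0.5 1;4 40 0 0 0 0.5 1;4 40 0 0 0 0.5 1;4 40 0 0 0 0.5 1;4 40 0 0 0 0.5 1;4 40 0 0 0 0.5 1;3 40 0 0 0 0.5 1")

```text
time_s: 7.15
tool_pos: [0.6019, -0.0851, 0.116]
eef_rot: [-3.142, 0.003, 0.075]
wrist_force: [0.4, 0.5, -2.0]
opening: 0.0281
```

Request:
send_rows(increments="0 40 0 0 0 0 1;0 40 0 0 0 0 1;0 40 0 0 0 0 1;0 40 0 0 0 0 1;0 30 0 0 0 0 1;0 20 0 0 0 0 1;0 0 0 0 0 0 1;0 0 0 0 0 0 1")

```text
time_s: 7.95
tool_pos: [0.602, 0.1234, 0.1161]
eef_rot: [3.141, 0.002, 0.074]
wrist_force: [-0.2, -0.2, -1.4]
opening: 0.028
```

```bash
sed -i 's/def spind(n,pmin=.3)/def spind(n,pmin=.3,z=.014)/; s/ends,.014/ends,z/; s/t.max()\],.014/t.max()],z/' h.py
python3 - <<'E'
from h import *
for n in('top','side'):
    im=optics.get_image(n);spind(n,.3,.127);cv2.imwrite(f'pics/{n}5.png',cv2.resize(im[100:270,230:430],None,fx=3.5,fy=3.5))
E
```

```text
top 0.84 [472. 233.] 431 mid [ 0.4373 -0.3501] yaw 4.9
top 0.6 [421. 234.] 382 mid [ 0.4341 -0.2346] yaw 30.6
top 0.56 [445. 289.] 446 mid [ 0.3014 -0.288 ] yaw 14.4
top 0.47 [276. 182.] 108 mid [0.56   0.1232] yaw 4.4
side 0.88 [351. 313.] 748 mid [ 0.3976 -0.3174] yaw 29.7
side 0.77 [299. 370.] 1060 mid [ 0.2777 -0.3657] yaw 13.1
side 0.69 [322. 151.] 220 mid [0.5742 0.123 ] yaw 14.4
side 0.6 [389. 370.] 1052 mid [ 0.3981 -0.4223] yaw 4.1
side 0.48 [256. 152.] 775 mid [0.4332 0.198 ] yaw 2.5
```

View pics/side5.png

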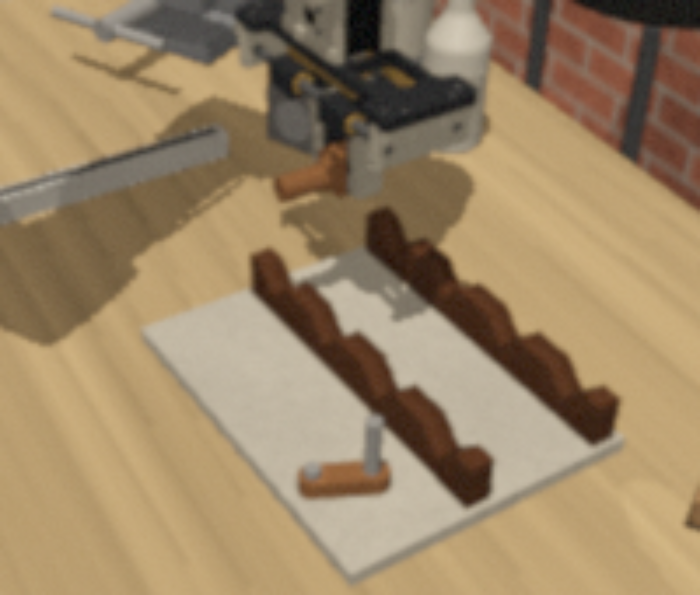

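View pics/top5.png

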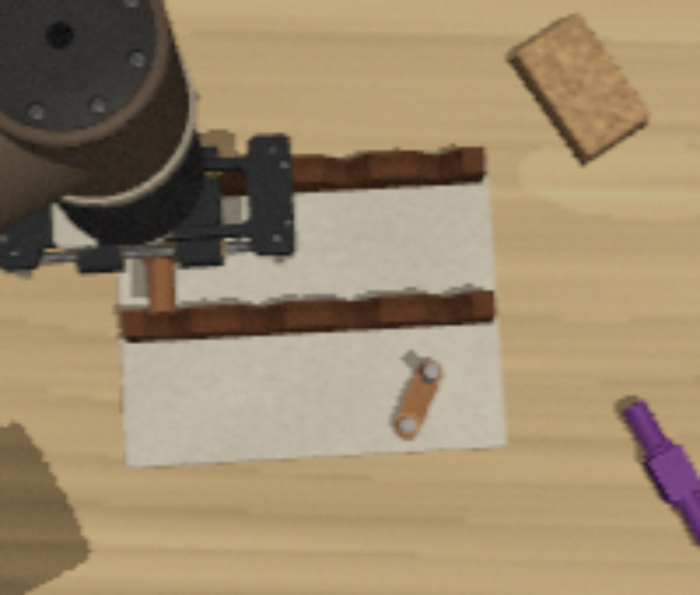

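The spindle is still in the grip, its front end at (275,185) in the top picture and lined up with the +105 notch. I lower it.

Request:
send_rows(increments="2 4 -20 0 0 0 1;0 0 -25 0 0 0 1;0 0 -20 0 0 0 1;0 0 -10 0 0 0 1;0 0 -3 0 0 0 1;0 0 0 0 0 0 1;0 0 0 0 0 0 1")

```text
time_s: 8.85
tool_pos: [0.6057, 0.1275, 0.0406]
eef_rot: [-3.141, -0.002, 0.073]
wrist_force: [-0.6, -0.0, -0.2]
opening: 0.0282
```

Request:
send_rows(increments="0 0 -2 0 0 0 1;0 0 -2 0 0 0 1;0 0 0 0 0 0 1;0 0 0 0 0 0 1")

```text
time_s: 9.25
tool_pos: [0.6049, 0.1274, 0.0357]
eef_rot: [-3.142, -0.0, 0.073]
wrist_force: [0.6, 0.2, -0.5]
opening: 0.028
```

Request:
send_rows(increments="0 0 -1 0 0 0 1;0 0 -1 0 0 0 1;0 0 0 0 0 0 1;0 0 0 0 0 0 1")

```text
time_s: 9.65
tool_pos: [0.605, 0.1273, 0.0337]
eef_rot: [3.142, -0.0, 0.073]
wrist_force: [-1.2, -1.0, 2.7]
opening: 0.028
```

Request:
send_rows(increments="0 0 0 0 0 0 0.8;0 0 0 0 0 0 0.48;0 0 0 0 0 0 0.48;0 0 0 0 0 0 0.48;0 0 0 0 0 0 0.48")

```text
time_s: 10.15
tool_pos: [0.6048, 0.1273, 0.0334]
eef_rot: [3.142, 0.0, 0.073]
wrist_force: [-0.4, 0.0, 0.0]
opening: 0.0452
```

Request:
send_rows(increments="0 0 15 0 0 0 0.48;0 0 30 0 0 0 0.48;0 0 40 0 0 0 0.48;0 0 40 0 0 0 0.48;0 -40 0 0 0 0 0;0 -40 0 0 0 0 0;0 -40 0 0 0 0 0;0 -40 0 0 0 0 0")

```text
time_s: 10.95
tool_pos: [0.6047, -0.0339, 0.1588]
eef_rot: [-3.141, -0.0, 0.074]
wrist_force: [2.0, 0.4, 0.0]
opening: 0.0722
```

Request:
send_rows(increments="0 -40 0 0 0 0 0;-10 -40 0 0 0 0 0;-15 -40 0 0 0 0 0;-20 -40 0 0 0 0 0;0 0 0 0 0 0 0;0 0 0 0 0 0 0")

```text
time_s: 11.55
tool_pos: [0.5594, -0.1937, 0.1587]
eef_rot: [-3.142, -0.0, 0.071]
wrist_force: [-0.5, 0.5, 1.6]
opening: 0.0875
```

```bash
python3 - <<'E'
from h import *
for n in('top','side'):
    im=optics.get_image(n);spind(n,.3,.045);spind(n,.3);cv2.imwrite(f'pics/{n}6.png',im)
E
```

```text
top 0.9 [446. 294.] 443 mid [ 0.2957 -0.3092] yaw 14.2
top 0.86 [422. 234.] 407 mid [ 0.4389 -0.2516] yaw 29.9
top 0.7 [275. 173.] 424 mid [0.603  0.1296] yaw 4.1
top 0.57 [471. 232.] 460 mid [ 0.4408 -0.3764] yaw 4.5
top 0.9 [446. 294.] 443 mid [ 0.2937 -0.3171] yaw 14.2
top 0.86 [422. 234.] 407 mid [ 0.4406 -0.2581] yaw 29.9
top 0.7 [275. 173.] 424 mid [0.6089 0.1328] yaw 4.1
top 0.57 [471. 232.] 460 mid [ 0.4425 -0.3861] yaw 4.5
side 0.88 [330. 176.] 364 mid [0.6065 0.1281] yaw 3.7
side 0.67 [349. 310.] 761 mid [ 0.4321 -0.2737] yaw 30.2
side 0.61 [298. 372.] 1217 mid [ 0.2925 -0.3304] yaw 13.6
side 0.6 [392. 369.] 1032 mid [ 0.4331 -0.3961] yaw 4.1
side 0.31 [255. 153.] 877 mid [0.4743 0.3241] yaw 2.9
side 0.88 [330. 176.] 364 mid [0.6286 0.1656] yaw 3.7
side 0.67 [349. 310.] 761 mid [ 0.445  -0.2573] yaw 30.2
side 0.61 [298. 372.] 1217 mid [ 0.2981 -0.317 ] yaw 13.6
side 0.6 [392. 369.] 1032 mid [ 0.4461 -0.3862] yaw 4.1
side 0.31 [255. 153.] 877 mid [0.4894 0.3718] yaw 2.9
```

View pics/side6.png

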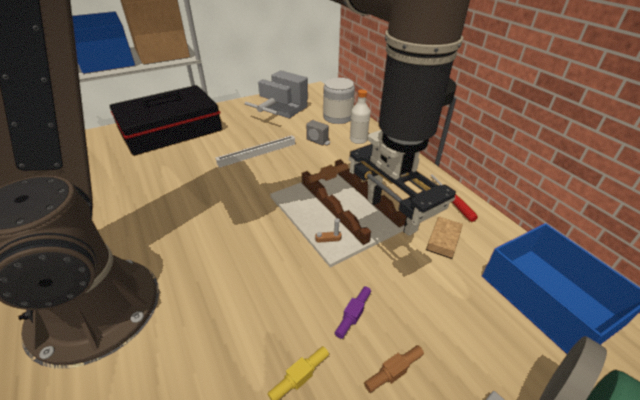

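View pics/top6.png

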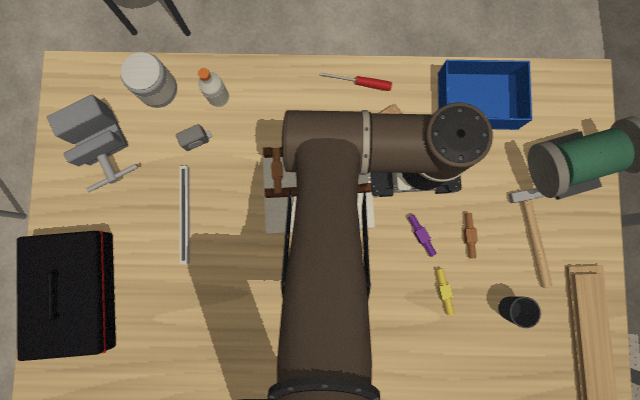

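Spindle B is seated in the +105 notch, yaw 4°, at (275,173) in the top picture. Next is A, the remaining brown one at (471,234).

Request:
send_rows(increments="-23 -38 0 0 0 0 0;-23 -38 0 0 0 0 0;-23 -38 0 0 0 0.1 0;-23 -39 -25 0 0 0 0;-24 -39 -25 0 0 0 0;0 0 0 0 0 0 0;0 0 0 0 0 0 0")

```text
time_s: 12.55
tool_pos: [0.4451, -0.3822, 0.1097]
eef_rot: [-3.141, 0.001, 0.082]
wrist_force: [0.9, 0.3, -0.0]
opening: 0.0879
```

```bash
python3 - <<'E'
from h import *
im=optics.get_image('side');spind('side');print(env.observe()['tool_pos'])
E
```

```text
side 0.89 [327. 171.] 355 mid [0.6284 0.1664] yaw 3.5
side 0.89 [350. 312.] 646 mid [ 0.4351 -0.2626] yaw 30.5
side 0.87 [301. 369.] 1068 mid [ 0.2986 -0.3166] yaw 13.9
side 0.71 [390. 371.] 965 mid [ 0.4382 -0.3865] yaw 4.6
[ 0.44673683 -0.38138941  0.11094447]
```

Request:
send_rows(increments="-2 -4 -30 0 0 0 0;0 0 -35 0 0 0 0;0 0 -25 0 0 0 0;0 0 -16 0 0 0 0;0 0 0 0 0 0 0;0 0 0 0 0 0 0")

```text
time_s: 13.25
tool_pos: [0.4451, -0.3853, 0.0053]
eef_rot: [3.141, -0.001, 0.086]
wrist_force: [0.4, -0.2, 0.4]
opening: 0.088
```

Request:
send_rows(increments="0 0 0 0 0 0 1;0 0 0 0 0 0 1;0 0 0 0 0 0 1;0 0 0 0 0 0 1;0 0 0 0 0 0 1;0 0 0 0 0 0 1;0 0 0 0 0 0 1;0 0 0 0 0 0 1", force=12)

```text
time_s: 14.05
tool_pos: [0.4436, -0.3858, 0.0044]
eef_rot: [-3.142, 0.0, 0.084]
wrist_force: [-0.3, 0.5, 0.6]
opening: 0.0294
```

Request:
send_rows(increments="0 0 20 0 0 0 1;0 0 30 0 0 0 1;0 0 35 0 0 0 1;0 0 30 0 0 0 1;0 0 0 0 0 0 1;0 0 0 0 0 0 1")

```text
time_s: 14.65
tool_pos: [0.4439, -0.3858, 0.12]
eef_rot: [3.141, -0.002, 0.083]
wrist_force: [0.1, -0.4, -0.3]
opening: 0.0282
```

Request:
send_rows(increments="20 40 0 0 0 0 1;20 45 0 0 0 0 1;20 45 0 0 0 0 1;20 45 0 0 0 0 1;20 45 0 0 0 0 1;20 45 0 0 0 -0.1 1;20 45 0 0 0 0 1;20 40 0 0 0 0 1")

```text
time_s: 15.45
tool_pos: [0.6033, -0.0335, 0.1179]
eef_rot: [3.141, 0.002, 0.074]
wrist_force: [1.6, -1.6, 0.3]
opening: 0.0277
```

Request:
send_rows(increments="10 24 0 0 0 0 1;0 0 0 0 0 0 1;0 0 0 0 0 0 1;0 0 0 0 0 0 1")

```text
time_s: 15.85
tool_pos: [0.6127, -0.0126, 0.1184]
eef_rot: [3.141, 0.002, 0.073]
wrist_force: [-0.7, -0.8, -0.7]
opening: 0.0279
```

```bash
python3 - <<'E'
from h import *
for n in('top','side'):
    im=optics.get_image(n);spind(n,.3,.127);cv2.imwrite(f'pics/{n}7.png',cv2.resize(im[100:270,230:430],None,fx=3.5,fy=3.5))
E
```

```text
top 0.91 [424. 237.] 383 mid [ 0.4341 -0.2346] yaw 29.8
top 0.86 [444. 292.] 452 mid [ 0.303 -0.287] yaw 14.5
top 0.7 [276. 174.] 296 mid [0.5712 0.1196] yaw 4.0
top 0.43 [333. 176.] 129 mid [ 0.571  -0.0138] yaw 7.9
side 0.93 [329. 173.] 380 mid [0.5487 0.0291] yaw 4.7
side 0.92 [350. 313.] 743 mid [ 0.3974 -0.3171] yaw 30.1
side 0.7 [348. 178.] 263 mid [ 0.5891 -0.0098] yaw 14.5
side 0.58 [300. 372.] 1091 mid [ 0.2779 -0.3653] yaw 13.5
side 0.48 [336. 215.] 7415 mid [ 0.4867 -0.1065] yaw -46.0
```

View pics/side7.png

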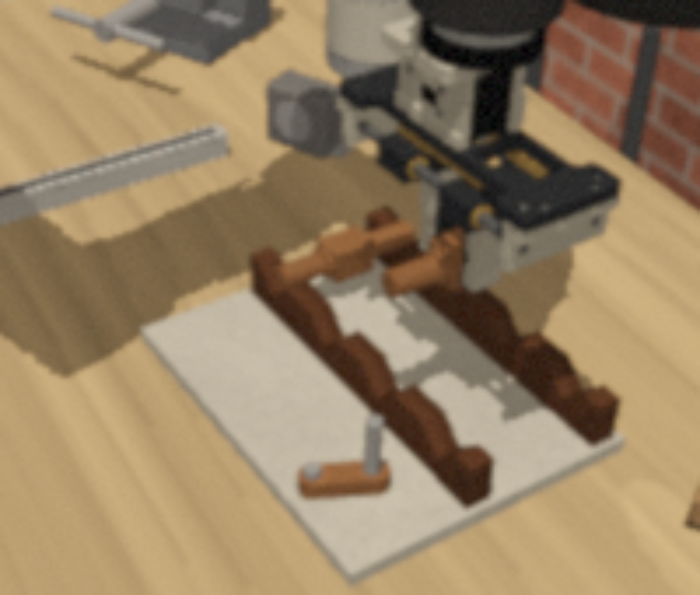

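B lies seated in the far notch, and A is held level above the -35 notch. I lower it.

Request:
send_rows(increments="0 0 -20 0 0 0 1;0 0 -25 0 0 0 1;0 0 -20 0 0 0 1;0 0 -9 0 0 0 1;0 0 -3 0 0 0 1;0 0 0 0 0 0 1;0 0 0 0 0 0 1")

```text
time_s: 16.75
tool_pos: [0.6144, -0.0118, 0.0435]
eef_rot: [-3.141, -0.002, 0.073]
wrist_force: [-0.3, -0.3, -0.6]
opening: 0.0281
```

Request:
send_rows(increments="0 0 -2 0 0 0 1;0 0 -2 0 0 0 1;0 0 -1 0 0 0 1;0 0 0 0 0 0 1;0 0 0 0 0 0 1")

```text
time_s: 17.25
tool_pos: [0.6137, -0.0117, 0.0374]
eef_rot: [3.142, 0.0, 0.073]
wrist_force: [0.6, 0.4, -0.0]
opening: 0.0279
```

Request:
send_rows(increments="0 0 -1 0 0 0 1;0 0 -1 0 0 0 1;0 0 -1 0 0 0 1;0 0 0 0 0 0 1;0 0 0 0 0 0 1")

```text
time_s: 17.75
tool_pos: [0.6141, -0.0124, 0.0357]
eef_rot: [3.141, -0.001, 0.074]
wrist_force: [-1.6, -2.9, 8.8]
opening: 0.0275
```

Request:
send_rows(increments="0 0 0 0 0 0 0.8;0 0 0 0 0 0 0.48;0 0 0 0 0 0 0.48;0 0 0 0 0 0 0.48;0 0 0 0 0 0 0.48")

```text
time_s: 18.25
tool_pos: [0.6136, -0.0117, 0.0342]
eef_rot: [3.142, 0.0, 0.073]
wrist_force: [0.9, 0.6, -1.2]
opening: 0.0453
```

Request:
send_rows(increments="0 0 15 0 0 0 0.48;0 0 30 0 0 0 0.48;0 0 40 0 0 0 0.48;0 0 40 0 0 0 0.48;0 -40 0 0 0 0 0.48;-10 -40 0 0 0 0 0.48;-30 -40 0 0 0 0 0.48;-30 -40 0 0 0 0 0.48")

```text
time_s: 19.05
tool_pos: [0.5427, -0.1729, 0.1591]
eef_rot: [-3.142, 0.0, 0.074]
wrist_force: [0.6, -0.6, 0.7]
opening: 0.0451
```

Request:
send_rows(increments="-20 -40 0 0 0 0 0.48;0 0 0 0 0 0 0.48;0 0 0 0 0 0 0.48;0 0 0 0 0 0 0.48")

```text
time_s: 19.45
tool_pos: [0.5241, -0.2114, 0.1594]
eef_rot: [-3.142, -0.0, 0.073]
wrist_force: [0.3, 0.1, 0.8]
opening: 0.0457
```

```bash
python3 - <<'E'
from h import *
for n in('top','side'):
    im=optics.get_image(n);spind(n,.3,.045);cv2.imwrite(f'pics/{n}8.png',cv2.resize(im[100:270,230:430],None,fx=3.5,fy=3.5))
    c=cv2.resize(im[185:260,300:390],None,fx=8,fy=8,interpolation=cv2.INTER_CUBIC);cv2.imwrite(f'pics/k{n}8.png',c)
cr=np.array([.611,.0227,0]);a=np.radians(4.05);R=Ro.from_euler('z',a).as_matrix()
for th in(0,.9,1,1.1,1.2,1.3):
  p=cr+R@np.array([-.141+.04*np.sin(th),-.07-.04*np.cos(th),.072]); print(th,np.round(p,4),np.round(proj('top',p),1),np.round(proj('side',p),1))
E
```

```text
top 0.8 [423. 236.] 436 mid [ 0.4387 -0.2512] yaw 30.4
top 0.65 [444. 292.] 413 mid [ 0.2975 -0.3091] yaw 14.1
top 0.62 [276. 170.] 400 mid [0.6032 0.1293] yaw 4.3
side 0.71 [326. 176.] 283 mid [0.5882 0.1268] yaw 4.2
side 0.59 [301. 372.] 1147 mid [ 0.2928 -0.3297] yaw 13.7
side 0.58 [353. 206.] 244 mid [ 0.5916 -0.0149] yaw -7.9
side 0.4 [330. 216.] 5805 mid [ 0.5103 -0.0147] yaw -58.3
0 [ 0.4781 -0.097   0.072 ] [[362.8 218.2]] [[328.4 231.6]]
0.9 [ 0.5083 -0.0797  0.072 ] [[356.  206.3]] [[336.4 222.2]]
1 [ 0.5104 -0.0763  0.072 ] [[354.7 205.5]] [[336.4 221. ]]
1.1 [ 0.5121 -0.0727  0.072 ] [[353.3 204.8]] [[336.3 219.8]]
1.2 [ 0.5135 -0.0689  0.072 ] [[351.8 204.2]] [[335.9 218.6]]
1.3 [ 0.5145 -0.065   0.072 ] [[350.3 203.8]] [[335.4 217.4]]
```

View pics/side8.png

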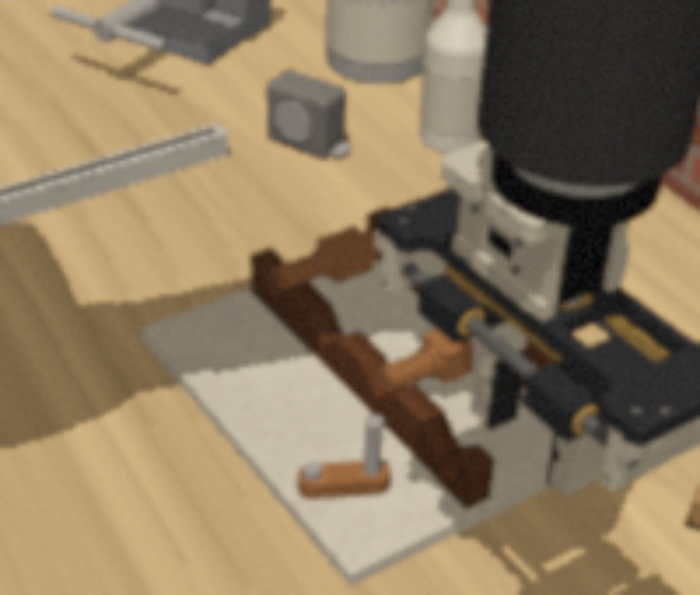

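View pics/top8.png

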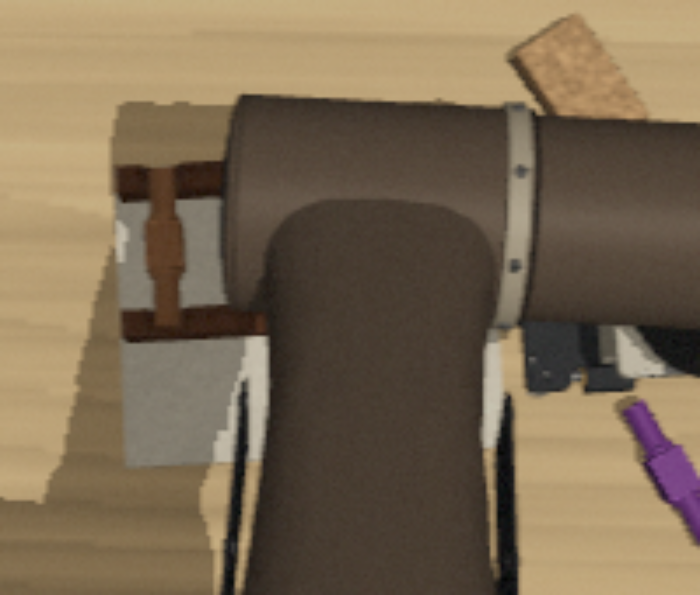

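View pics/kside8.png

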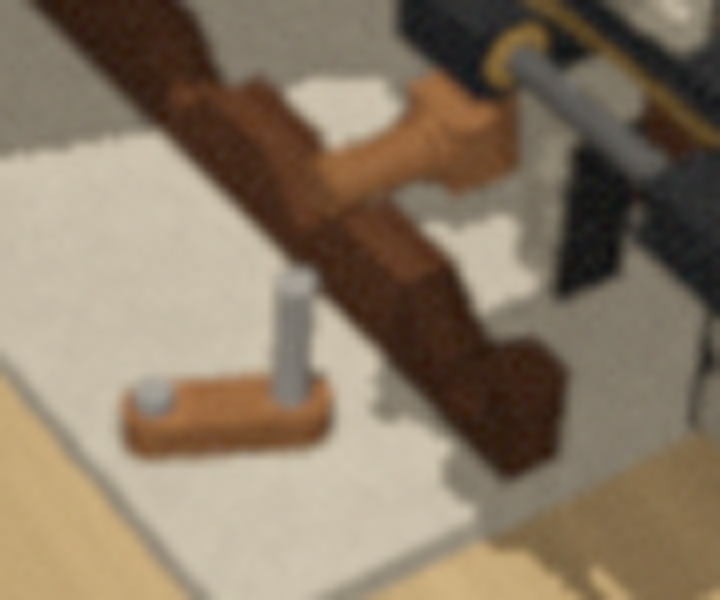

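Both spindles are seated. The button's peg top is at (337,220) in the side picture and (353,206) in the top picture, which gives θ≈1.1 rad and peg (0.512, -0.073). I approach it with the jaws tangential to the arc.

Request:
send_rows(increments="-3 34 0 0 0 -1.1 0.48;-3 34 0 0 0 -1.1 0.48;-3 35 0 0 0 -1.1 0.48;-3 35 0 0 0 -1.2 0.48;0 0 -25 0 0 0 0.48;0 0 -25 0 0 0 0.48;0 0 0 0 0 0 0.48;0 0 0 0 0 0 0.48")

```text
time_s: 20.45
tool_pos: [0.5119, -0.0735, 0.1096]
eef_rot: [3.141, 0.001, -0.397]
wrist_force: [0.3, 0.7, 1.7]
opening: 0.0455
```

```bash
python3 - <<'E'
from h import *
for n in('side','top'):
    im=optics.get_image(n)
    c=cv2.resize(im[150:270,280:400],None,fx=5,fy=5,interpolation=cv2.INTER_CUBIC);cv2.imwrite(f'pics/k{n}9.png',c)
s=env.observe();print(s['tool_pos'],s['eef_rot'],s['joint_pos'])
E
```

```text
[ 0.51264045 -0.073649    0.11060194] [-3.14100582e+00 -1.47136840e-03 -3.97636778e-01] [ 2.36998422e-01  2.10503482e-01 -4.89200929e-01  5.23236741e-04
 -8.69559181e-01  9.35824291e-01]
```

View pics/kside9.png

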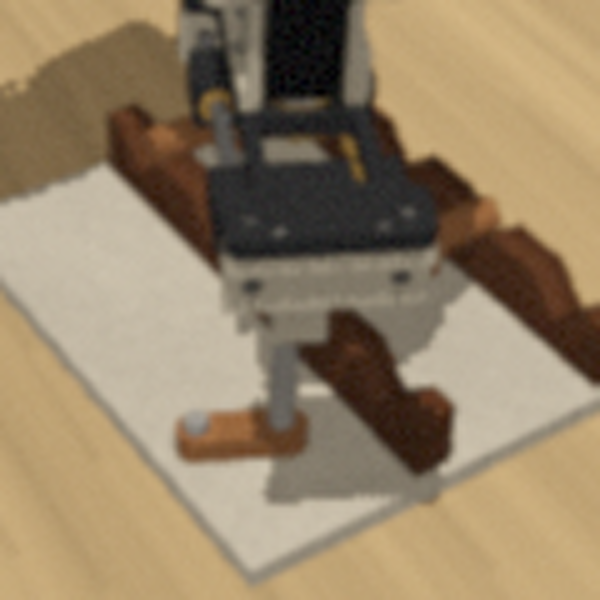

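The jaws sit over the peg, at (280,380) in the crop. I go down and grip lightly.

Request:
send_rows(increments="0 0 -20 0 0 0 0.48;0 0 -20 0 0 0 0.48;0 0 -18 0 0 0 0.48;0 0 -12 0 0 0 0.48;0 0 0 0 0 0 0.48;0 0 0 0 0 0 0.48")

```text
time_s: 21.15
tool_pos: [0.5123, -0.0738, 0.0401]
eef_rot: [-3.141, -0.001, -0.398]
wrist_force: [-0.0, 0.3, -0.3]
opening: 0.0457
```

Request:
send_rows(increments="0 0 0 0 0 0 0.78;0 0 0 0 0 0 0.78;0 0 0 0 0 0 0.78;0 0 0 0 0 0 0.78;0 0 0 0 0 0 0.78", force=5)

```text
time_s: 21.65
tool_pos: [0.5117, -0.0738, 0.0396]
eef_rot: [-3.141, -0.0, -0.398]
wrist_force: [0.3, -0.7, 0.1]
opening: 0.0198
```

```bash
cat >> h.py <<'E'
def arc(a0,a1,n,r=.04):
    a=np.radians(np.linspace(a0,a1,n+1));d=np.diff(np.c_[np.cos(a),np.sin(a)],axis=0)*r*1000
    print(np.round(d,1).tolist(), 'wz',(a1-a0)/n/6)
E
python3 -c "
from h import *
arc(-24.5,-89.5,13)"
```

```text
[[-1.6, -3.1], [-1.8, -3.0], [-2.1, -2.8], [-2.3, -2.6], [-2.6, -2.4], [-2.7, -2.1], [-2.9, -1.9], [-3.1, -1.6], [-3.2, -1.4], [-3.3, -1.1], [-3.4, -0.8], [-3.5, -0.5], [-3.5, -0.2]] wz -0.8333333333333334
```

Request:
send_rows(increments="-1.6 -3.1 0 0 0 -0.83 0.78;-1.8 -3 0 0 0 -0.83 0.78;-2.1 -2.8 0 0 0 -0.83 0.78;-2.3 -2.6 0 0 0 -0.83 0.78;-2.6 -2.4 0 0 0 -0.83 0.78;-2.7 -2.1 0 0 0 -0.83 0.78;-2.9 -1.9 0 0 0 -0.83 0.78")

```text
time_s: 22.35
tool_pos: [0.4959, -0.0916, 0.0395]
eef_rot: [-3.141, -0.0, -1.01]
wrist_force: [1.0, 0.0, -0.3]
opening: 0.0192
```

Request:
send_rows(increments="-3.1 -1.6 0 0 0 -0.83 0.78;-3.2 -1.4 0 0 0 -0.83 0.78;-3.3 -1.1 0 0 0 -0.83 0.78;-3.4 -0.8 0 0 0 -0.83 0.78;-3.5 -0.5 0 0 0 -0.83 0.78;-3.5 -0.2 0 0 0 -0.83 0.78;0 0 0 0 0 0 0.78;0 0 0 0 0 0 0.78")

```text
time_s: 23.15
tool_pos: [0.4757, -0.0972, 0.0395]
eef_rot: [-3.142, -0.0, -1.525]
wrist_force: [0.3, -0.3, 0.9]
opening: 0.0191
```

```bash
python3 - <<'E'
from h import *
for n in('side','top'):
    im=optics.get_image(n)
    c=cv2.resize(im[150:270,280:400],None,fx=5,fy=5,interpolation=cv2.INTER_CUBIC);cv2.imwrite(f'pics/k{n}10.png',c)
E
```

```text
(no output)
```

View pics/kside10.png

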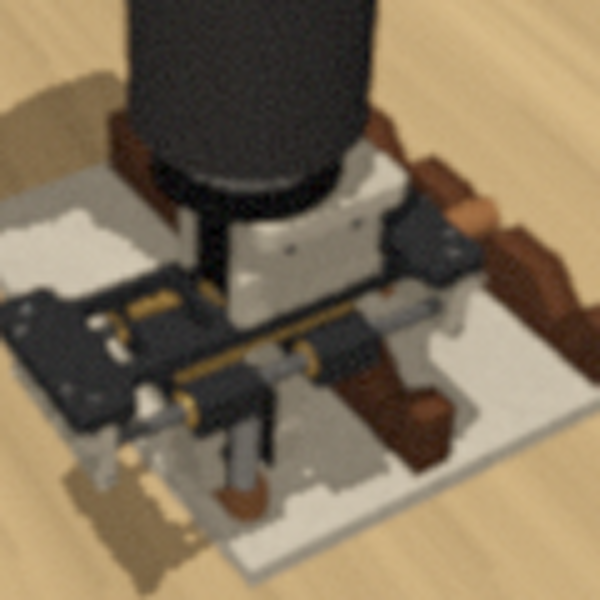

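The button now lies aside, its nose toward −y at (245,500) in the crop. I open, lift, and go to the straightedge.

Request:
send_rows(increments="0 0 0 0 0 0 0.7;0 0 15 0 0 0 0.7;0 0 30 0 0 0 0.7;0 0 35 0 0 0 0.7;0 0 35 0 0 0 0.7;0 0 15 0 0 0 0;15 20 0 0 0 1 0;15 30 0 0 0 1 0")

```text
time_s: 24.05
tool_pos: [0.5061, -0.0474, 0.1705]
eef_rot: [-3.14, 0.0, -1.316]
wrist_force: [0.4, -0.3, -0.1]
opening: 0.0445
```

Request:
send_rows(increments="15 40 0 0 0 1 0;15 40 0 0 0 1.2 0;0 40 0 0 0 1.2 0;0 40 0 0 0 1.2 0;0 40 0 0 0 1.2 0;0 40 0 0 0 1.2 0;0 0 0 0 0 1.2 0;0 0 0 0 0 1.2 0")

```text
time_s: 24.85
tool_pos: [0.5353, 0.1942, 0.1689]
eef_rot: [3.141, 0.001, -0.326]
wrist_force: [-0.3, -0.7, -0.2]
opening: 0.0876
```

```bash
python3 - <<'E'
from h import *
s=env.observe();print(s['tool_pos'],s['eef_rot'],s['joint_pos'])
for n in('top','side'):
    im=optics.get_image(n);cv2.imwrite(f'pics/{n}11.png',im)
    for r in trace(n,'straightedge'):
        print(n,round(r['p'],2),np.round(r['pixel']),r['region'].sum(),*rect(n,r['region'],.025))
    for r in trace(n,'keeper'):
        print(n,round(r['p'],2),np.round(r['pixel']),r['region'].sum(),*rect(n,r['region'],.025))
    spind(n,.3,.045)
E
```

```text
[0.53534621 0.19415106 0.1689335 ] [ 3.14088460e+00  5.41781321e-04 -3.25998179e-01] [ 6.91373966e-01  2.31938989e-01 -3.05412066e-01 -1.03262544e-04
 -1.03433239e+00  5.53477191e-01]
top 0.63 [190. 235.] 666 [0.4358 0.3695] [0.4319 0.3701] [0.0314 0.1632] 3.1
top 0.57 [352. 218.] 133 [ 0.4749 -0.0765] [ 0.4747 -0.0762] [0.0177 0.0564] 98.1
top 0.87 [332. 166.] 403 mid [ 0.6134 -0.0105] yaw 4.2
top 0.77 [422. 236.] 421 mid [ 0.4386 -0.2506] yaw 30.5
top 0.61 [444. 292.] 452 mid [ 0.2974 -0.3087] yaw 14.3
top 0.55 [274. 165.] 281 mid [0.6044 0.1288] yaw 8.1
side 0.58 [254. 152.] 857 [0.4801 0.3578] [0.4722 0.3556] [0.0623 0.2608] 3.0
side 0.55 [325. 239.] 322 [ 0.4761 -0.0796] [ 0.4793 -0.0794] [0.041  0.0752] 65.5
side 0.28 [359. 200.] 396 [0.6309 0.009 ] [0.6315 0.0083] [0.0485 0.13  ] 14.7
side 0.66 [349. 313.] 686 mid [ 0.4311 -0.2744] yaw 30.0
side 0.66 [302. 371.] 1063 mid [ 0.2934 -0.3295] yaw 14.2
side 0.61 [330. 172.] 382 mid [0.6064 0.1285] yaw 4.3
side 0.58 [358. 200.] 481 mid [ 0.6164 -0.0113] yaw 3.2
```

View pics/top11.png

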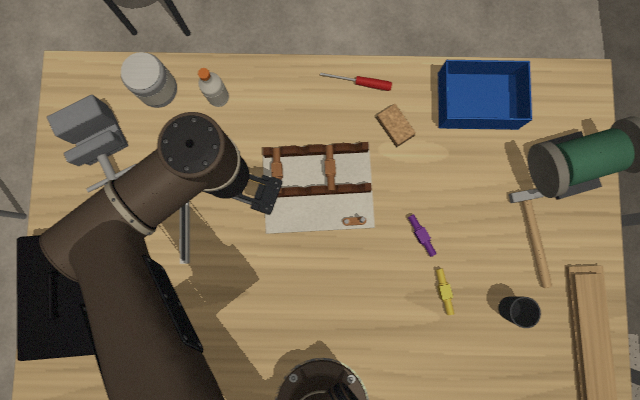

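View pics/side11.png

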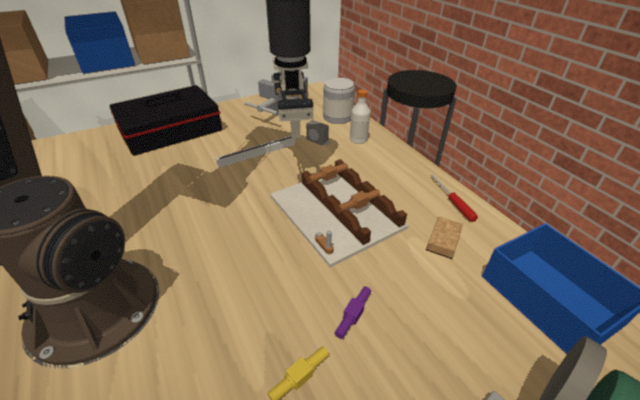

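```bash
python3 - <<'E'
from h import *
im=cv2.imread('pics/top0.png');c=cv2.resize(im[155:275,170:200],None,fx=5,fy=5,interpolation=cv2.INTER_CUBIC)
im=optics.get_image('side');d=cv2.resize(im[130:170,210:302],None,fx=6,fy=6,interpolation=cv2.INTER_CUBIC)
H=np.zeros((600,720,3),np.uint8);H[:600,:150]=c;H[:240,160:712]=d;cv2.imwrite('pics/se.png',H)
def box(x,y,yaw):
    p=np.array([[sx*.13,sy*.01,z] for z in(.025,0) for sx in(-1,1) for sy in(-1,1)]);q=p@Ro.from_euler('z',yaw,degrees=True).as_matrix().T+[x,y,0];return q
b=box(.485,.376,3.2);print(np.round((proj('top',b)-[170,155]+.5)*5-.5));print(np.round((proj('side',b)-[210,130]+.5)*6-.5+[160,0]))
E
```

```text
[[ 84. 545.]
 [ 46. 546.]
 [ 82.  56.]
 [ 45.  57.]
 [ 98. 544.]
 [ 60. 546.]
 [ 95.  65.]
 [ 59.  66.]]
[[196. 185.]
 [182. 166.]
 [662.  47.]
 [644.  31.]
 [205. 227.]
 [191. 208.]
 [664.  87.]
 [646.  71.]]
```

View pics/se.png

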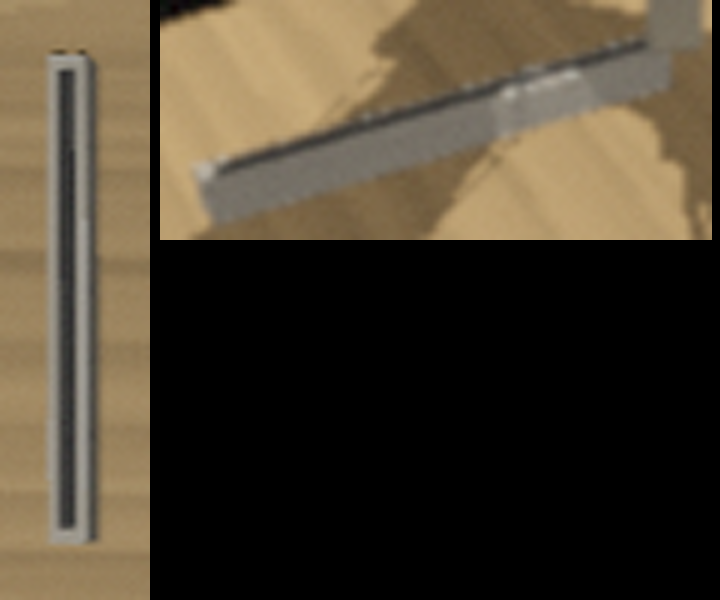

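Request:
send_rows(increments="-10 36 0 0 0 0.75 0;-10 36 0 0 0 0.75 0;-10 36 0 0 0 0.75 0;-9 36 0 0 0 0.75 0;-9 36 0 0 0 0.65 0;0 0 -30 0 0 0 0;0 0 -30 0 0 0 0;0 0 0 0 0 0 0")

```text
time_s: 26.1
tool_pos: [0.4856, 0.3708, 0.1054]
eef_rot: [3.136, 0.005, 0.047]
wrist_force: [-0.3, -1.0, -0.5]
opening: 0.0875
```

Request:
send_rows(increments="0 0 0 0 0 0 0;0 0 0 0 0 0 0", force=40)

```text
time_s: 26.3
tool_pos: [0.4887, 0.3733, 0.1112]
eef_rot: [-3.14, -0.002, 0.048]
wrist_force: [0.2, -1.2, 0.1]
opening: 0.0876
```

```bash
python3 - <<'E'
from h import *
im=optics.get_image('side');cv2.imwrite('pics/se2.png',cv2.resize(im[80:190,190:340],None,fx=5,fy=5))
E
```

```text
(no output)
```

View pics/se2.png

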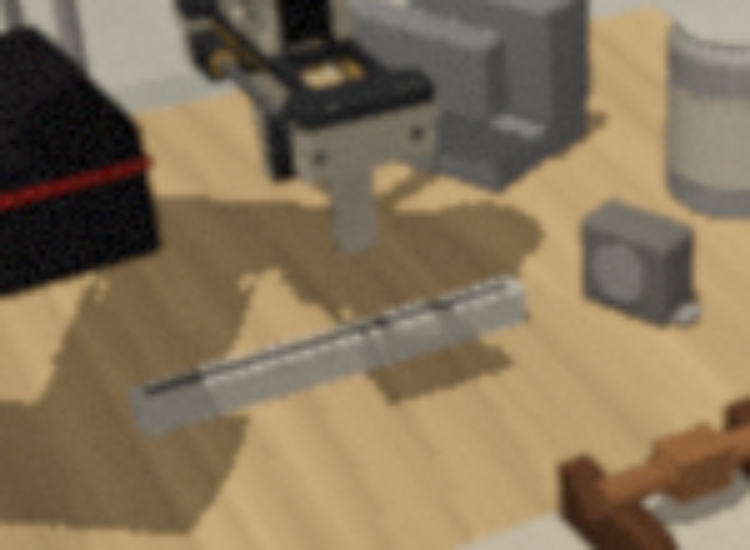

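The open jaws are centred over the straightedge, which has not moved. I go down and grip.

Request:
send_rows(increments="0 0 -35 0 0 0.07 0;0 0 -35 0 0 0 0;0 0 -22 0 0 0 0;0 0 -13 0 0 0 0;0 0 0 0 0 0 0;0 0 0 0 0 0 0")

```text
time_s: 26.95
tool_pos: [0.4884, 0.3734, 0.0057]
eef_rot: [-3.14, -0.001, 0.056]
wrist_force: [1.2, -0.2, -0.0]
opening: 0.0877
```

Request:
send_rows(increments="0 0 0 0 0 0 1;0 0 0 0 0 0 1;0 0 0 0 0 0 1;0 0 0 0 0 0 1;0 0 0 0 0 0 1;0 0 0 0 0 0 1;0 0 0 0 0 0 1;0 0 0 0 0 0 1", force=40)

```text
time_s: 27.75
tool_pos: [0.4876, 0.3727, 0.0044]
eef_rot: [3.141, 0.0, 0.055]
wrist_force: [0.5, 0.4, -0.1]
opening: 0.0295
```

Request:
send_rows(increments="0 0 15 0 0 0 1;0 0 25 0 0 0 1;0 0 30 0 0 0 1;0 0 20 0 0 0 1;0 0 0 0 0 0 1;0 0 0 0 0 0 1")

```text
time_s: 28.35
tool_pos: [0.4871, 0.3723, 0.0937]
eef_rot: [3.141, 0.001, 0.055]
wrist_force: [0.2, -0.6, -5.6]
opening: 0.0195
```

Request:
send_rows(increments="0 -10 20 0 0 -1 1;0 -20 20 0 0 -1.2 1;2 -30 0 0 0 -1.35 1;2 -35 0 0 0 -1.35 1;2 -35 0 0 0 -1.35 1;2 -35 0 0 0 -1.35 1;2 -35 0 0 0 -1.35 1;2 -35 0 0 0 -1.35 1")

```text
time_s: 29.15
tool_pos: [0.4984, 0.1358, 0.1325]
eef_rot: [3.138, 0.0, -1.029]
wrist_force: [0.8, 0.4, -3.8]
opening: 0.019
```

Request:
send_rows(increments="2 -30 0 0 0 -1.35 1;2 -30 0 0 0 -1.35 1;2 -30 0 0 0 -1.35 1;0 -15 0 0 0 -0.5 1;0 0 0 0 0 0 1;0 0 0 0 0 0 1;0 0 0 0 0 0 1")

```text
time_s: 29.85
tool_pos: [0.5056, 0.0334, 0.134]
eef_rot: [3.141, -0.0, -1.498]
wrist_force: [0.3, -0.0, -4.1]
opening: 0.0188
```

```bash
python3 - <<'E'
from h import *
im=optics.get_image('side');cv2.imwrite('pics/se3.png',cv2.resize(im[110:270,230:430],None,fx=3.7,fy=3.7))
im=optics.get_image('top');cv2.imwrite('pics/se3t.png',im[100:280,200:440])
E
```

```text
(no output)
```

View pics/se3.png

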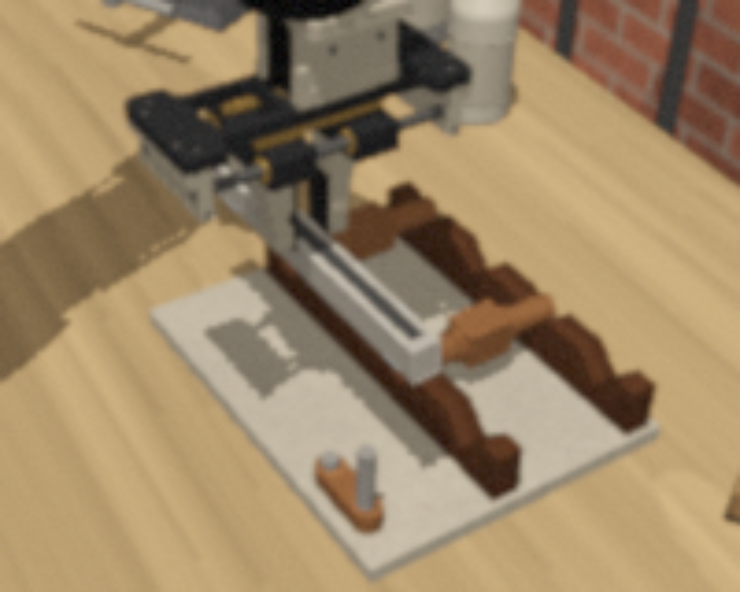

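```bash
python3 - <<'E'
from h import *
s=env.observe();t=s['tool_pos'];yaw=s['eef_rot'][2];print(t,yaw)
R=Ro.from_euler('z',yaw).as_matrix()
for off in(.004,.008,.012):
  p=np.array([[.13,-.01,.025],[.13,.01,.025],[.13,-.01,0]])@R.T+t-[0,0,off]
  print(off,np.round((proj('side',p)-[230,110]+.5)*3.7-.5))
E
```

```text
[0.50569182 0.03359079 0.13422909] -1.4977041204724983
0.004 [[411. 328.]
 [441. 315.]
 [409. 362.]]
0.008 [[411. 333.]
 [440. 321.]
 [409. 367.]]
0.012 [[411. 339.]
 [440. 326.]
 [409. 372.]]
```

View pics/se3t.png

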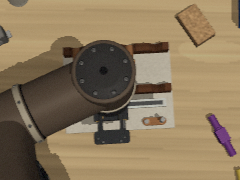

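```bash
python3 - <<'E'
from h import *
s=env.observe();t=s['tool_pos'];yaw=s['eef_rot'][2]
R=Ro.from_euler('z',yaw).as_matrix()
for off,tilt in((.019,0),(.004,.12),(.012,.06)):
  p=np.array([[x,-.01,z] for z in(.025,0) for x in(-.13,.0,.03,.06,.13)]);p[:,2]-=tilt*p[:,0]
  p=p@R.T+t-[0,0,off]
  print(off,tilt,np.round((proj('side',p)-[230,110]+.5)*3.7-.5).tolist())
im=optics.get_image('side');cv2.imwrite('pics/se4.png',cv2.resize(im[150:220,280:360],None,fx=9,fy=8,interpolation=cv2.INTER_CUBIC))
E
```

```text
0.019 0 [[190.0, 139.0], [290.0, 233.0], [315.0, 258.0], [342.0, 283.0], [410.0, 348.0], [192.0, 170.0], [290.0, 266.0], [315.0, 290.0], [342.0, 316.0], [408.0, 381.0]]
0.004 0.12 [[188.0, 100.0], [289.0, 213.0], [315.0, 243.0], [342.0, 273.0], [410.0, 349.0], [190.0, 132.0], [290.0, 246.0], [315.0, 276.0], [342.0, 306.0], [408.0, 382.0]]
0.012 0.06 [[189.0, 120.0], [289.0, 224.0], [315.0, 251.0], [342.0, 279.0], [410.0, 349.0], [191.0, 152.0], [290.0, 257.0], [315.0, 284.0], [342.0, 312.0], [408.0, 383.0]]
```

View pics/se4.png

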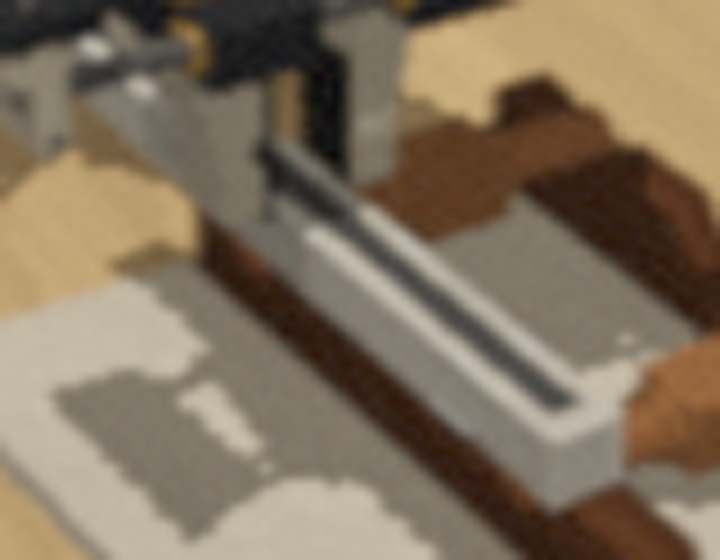

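The bar hangs about 12 mm low in the grip and its −y end droops about 3.5°: its lower edge runs (294,259) to (413,382) in the crop. I tilt the tool to level it, then lower it.

Request:
send_rows(increments="0 -10 0 -0.3 0 0 1;0 -8 0 -0.3 0 0 1;0 0 -20 0 0 0 1;0 0 -20 0 0 0 1;0 0 -20 0 0 0 1;0 0 -10 0 0 0 1;0 0 0 0 0 0 1;0 0 0 0 0 0 1")

```text
time_s: 30.8
tool_pos: [0.5062, 0.0151, 0.0649]
eef_rot: [3.138, -0.063, -1.499]
wrist_force: [-0.2, 0.5, -3.8]
opening: 0.019
```

```bash
python3 - <<'E'
from h import *
s=env.observe();t=s['tool_pos'];yaw=s['eef_rot'][2];print(t,s['eef_rot'])
R=Ro.from_euler('z',yaw).as_matrix()
for off,tilt in((.010,0),(.015,0),(.02,0),(.012,.03),(.012,-.03)):
  p=np.array([[x,-.01,z] for z in(.025,0) for x in(-.13,-.08,.03,.06,.13)]);p[:,2]-=tilt*p[:,0]
  p=p@R.T+t-[0,0,off]
  print(off,tilt,np.round((proj('side',p)-[250,140]+.5)*6-.5).tolist())
im=optics.get_image('side');cv2.imwrite('pics/se5.png',cv2.resize(im[140:240,250:370],None,fx=6,fy=6,interpolation=cv2.INTER_CUBIC))
E
```

```text
[0.50617833 0.01510587 0.06494766] [ 3.13759478 -0.06279766 -1.49874867]
0.01 0 [[216.0, 185.0], [274.0, 244.0], [415.0, 389.0], [458.0, 432.0], [566.0, 543.0], [219.0, 232.0], [276.0, 291.0], [415.0, 437.0], [457.0, 481.0], [562.0, 592.0]]
0.015 0 [[217.0, 195.0], [274.0, 254.0], [415.0, 399.0], [458.0, 442.0], [565.0, 553.0], [220.0, 241.0], [276.0, 301.0], [415.0, 446.0], [456.0, 490.0], [561.0, 601.0]]
0.02 0 [[217.0, 204.0], [274.0, 263.0], [415.0, 408.0], [457.0, 452.0], [564.0, 562.0], [220.0, 250.0], [276.0, 310.0], [415.0, 456.0], [456.0, 500.0], [561.0, 611.0]]
0.012 0.03 [[216.0, 182.0], [273.0, 243.0], [415.0, 394.0], [458.0, 440.0], [565.0, 554.0], [219.0, 228.0], [276.0, 291.0], [415.0, 443.0], [456.0, 488.0], [561.0, 603.0]]
0.012 -0.03 [[217.0, 197.0], [274.0, 253.0], [415.0, 391.0], [458.0, 433.0], [566.0, 539.0], [220.0, 243.0], [276.0, 299.0], [415.0, 439.0], [457.0, 481.0], [562.0, 588.0]]
```

View pics/se5.png

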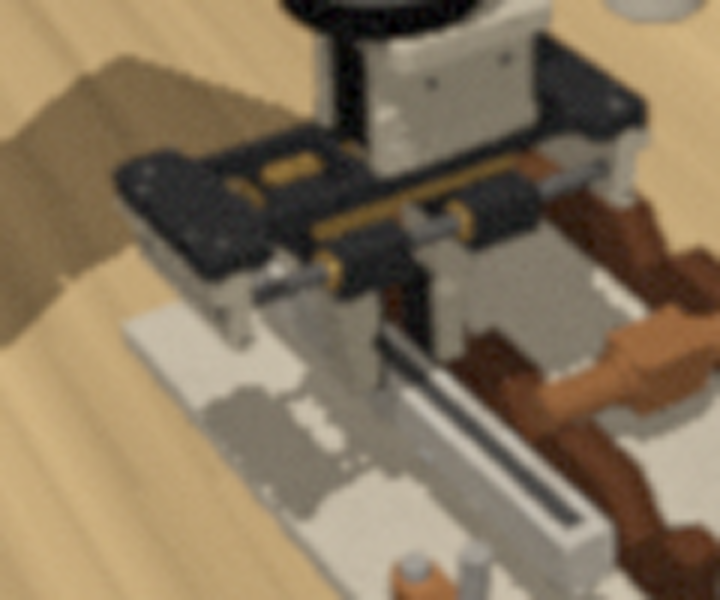

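Request:
send_rows(increments="0 0 -15 0 0 0 1;0 0 -12 0 0 0 1;0 0 -5 0 0 0 1;0 0 0 0 0 0 1;0 0 0 0 0 0 1")

```text
time_s: 31.35
tool_pos: [0.5064, 0.0151, 0.0333]
eef_rot: [3.139, -0.062, -1.499]
wrist_force: [0.7, -0.1, -1.3]
opening: 0.019
```

Request:
send_rows(increments="0 0 -2 0 0 0 1;0 0 -2 0 0 0 1;0 0 0 0 0 0 1;0 0 0 0 0 0 1")

```text
time_s: 31.75
tool_pos: [0.5078, 0.0151, 0.031]
eef_rot: [3.141, -0.063, -1.498]
wrist_force: [-1.4, -2.1, 17.0]
opening: 0.0193
```

Request:
send_rows(increments="0 0 1 0 0 0 0.76;0 0 0 0 0 0 0.7;0 0 0 0 0 0 0.7;0 0 0 0 0 0 0.7;0 0 0 0 0 0 0.7", force=5)

```text
time_s: 32.25
tool_pos: [0.5055, 0.0147, 0.0292]
eef_rot: [3.137, -0.063, -1.499]
wrist_force: [-0.8, 0.4, 0.3]
opening: 0.0264
```

Request:
send_rows(increments="0 0 15 0 0 0 0.7;0 0 30 0 0 0 0.7;0 0 30 0.6 0 0 0.7;0 0 20 0 0 0 0.7;-35 -30 0 0 0 0 1;-35 -40 0 0 0 0 1;0 0 0 0 0 0 1;0 0 0 0 0 0 1")

```text
time_s: 33.05
tool_pos: [0.4372, -0.0536, 0.1247]
eef_rot: [-3.141, 0.0, -1.501]
wrist_force: [1.0, 0.4, -0.2]
opening: 0.0021
```

```bash
python3 - <<'E'
from h import *
s=env.observe();print(s['tool_pos'],s['eef_rot'],s['opening'])
for n in('top','side'):
    im=optics.get_image(n);cv2.imwrite(f'pics/{n}12.png',cv2.resize(im[110:270,230:430],None,fx=3.7,fy=3.7))
E
```

```text
[ 0.43715729 -0.05357808  0.12474619] [-3.14088028e+00  1.64366842e-04 -1.50094127e+00] 0.0021018721222377823
```

View pics/side12.png

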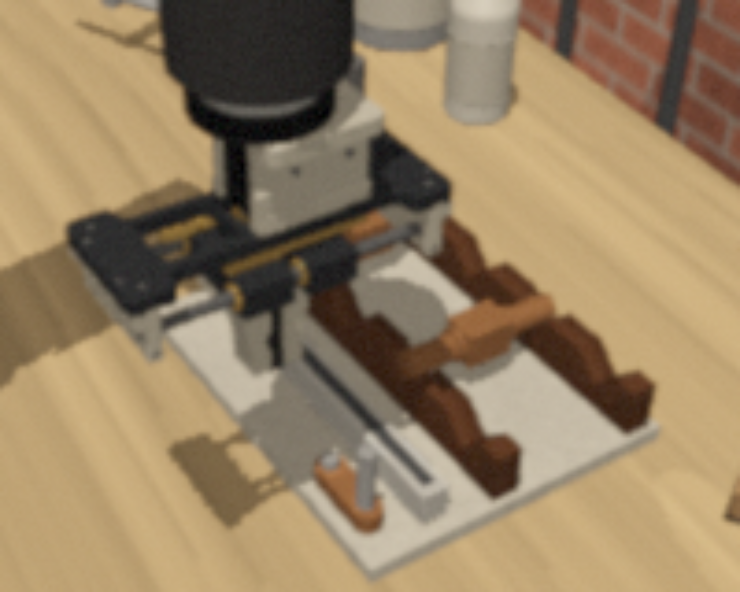

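View pics/top12.png

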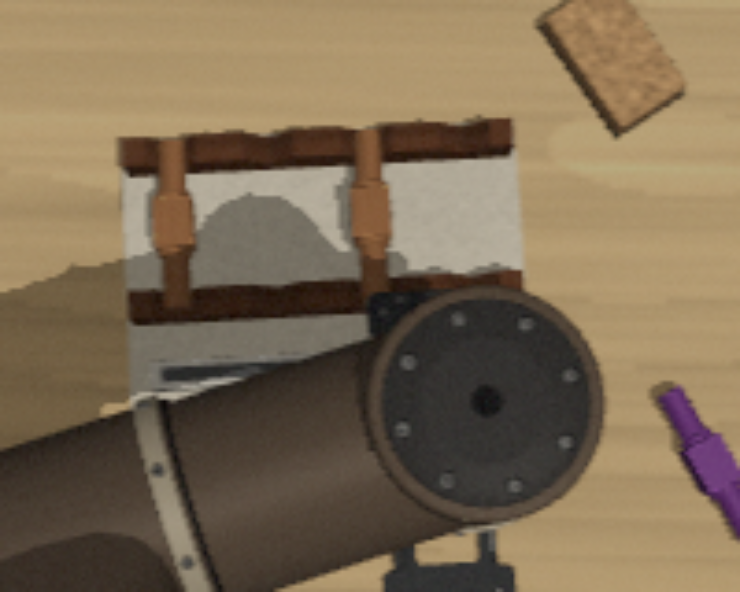

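The straightedge lies flat on the board, parallel and a little off the rail, and both spindles are seated. Next I push it flush from outside with closed fingers.

Request:
send_rows(increments="14 33 0 0 0 0 1;14 33 0 0 0 0 1;0 0 -35 0 0 0 1;0 0 -35 0 0 0 1;0 0 -22 0 0 0 1;0 0 -12 0 0 0 1;0 0 0 0 0 0 1;0 0 0 0 0 0 1")

```text
time_s: 33.95
tool_pos: [0.4662, 0.0136, 0.0203]
eef_rot: [3.141, -0.001, -1.499]
wrist_force: [0.7, 0.2, 0.3]
opening: 0.0006
```

Request:
send_rows(increments="5 0.35 0 0 0 0 1;5 0.35 0 0 0 0 1;4 0.3 0 0 0 0 1;4 0.3 0 0 0 0 1;4 0.3 0 0 0 0 1;4 0.3 0 0 0 0 1;4 0.3 0 0 0 0 1;3 0.2 0 0 0 0 1")

```text
time_s: 34.75
tool_pos: [0.499, 0.0155, 0.0203]
eef_rot: [3.141, -0.0, -1.5]
wrist_force: [-3.3, -0.8, 1.7]
opening: 0.0004
```

Request:
send_rows(increments="1 0.1 0 0 0 0 1;1 0.1 0 0 0 0 1;1 0.1 0 0 0 0 1;0 0 0 0 0 0 1")

```text
time_s: 35.15
tool_pos: [0.502, 0.0159, 0.0204]
eef_rot: [-3.141, 0.0, -1.5]
wrist_force: [-3.2, -0.9, -0.7]
opening: 0.0003
```

Sliding friction is about 3 N. I continue in 1 mm steps until the force rises.

Request:
send_rows(increments="1 0.1 0 0 0 0 1;1 0.1 0 0 0 0 1;0 0 0 0 0 0 1")

```text
time_s: 35.45
tool_pos: [0.504, 0.0161, 0.0204]
eef_rot: [-3.141, 0.0, -1.5]
wrist_force: [-0.6, -0.7, -0.6]
opening: 0.0006
```

Request:
send_rows(increments="1 0.1 0 0 0 0 1;0 0 0 0 0 0 1")

```text
time_s: 35.65
tool_pos: [0.5049, 0.0162, 0.0204]
eef_rot: [-3.141, 0.0, -1.5]
wrist_force: [-1.7, 0.1, -0.5]
opening: 0.0005
```

Request:
send_rows(increments="1 0.1 0 0 0 0 1;0 0 0 0 0 0 1")

```text
time_s: 35.85
tool_pos: [0.5059, 0.0162, 0.0204]
eef_rot: [-3.141, 0.0, -1.5]
wrist_force: [-1.7, -1.2, -0.2]
opening: 0.0004
```

Request:
send_rows(increments="1 0.1 0 0 0 0 1;0 0 0 0 0 0 1")

```text
time_s: 36.05
tool_pos: [0.5069, 0.0163, 0.0205]
eef_rot: [-3.141, -0.0, -1.5]
wrist_force: [-1.2, -0.2, -0.9]
opening: 0.0005
```

Request:
send_rows(increments="1 0.1 0 0 0 0 1;0 0 0 0 0 0 1")

```text
time_s: 36.25
tool_pos: [0.5079, 0.0164, 0.0204]
eef_rot: [-3.141, 0.0, -1.5]
wrist_force: [-2.8, -0.4, -0.8]
opening: 0.0004
```

```bash
python3 - <<'E'
from h import *
for n in('top','side'):
    im=optics.get_image(n);cv2.imwrite(f'pics/{n}13.png',cv2.resize(im[140:250,260:390],None,fx=5.5,fy=5.4,interpolation=cv2.INTER_CUBIC))
E
```

```text
(no output)
```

View pics/side13.png

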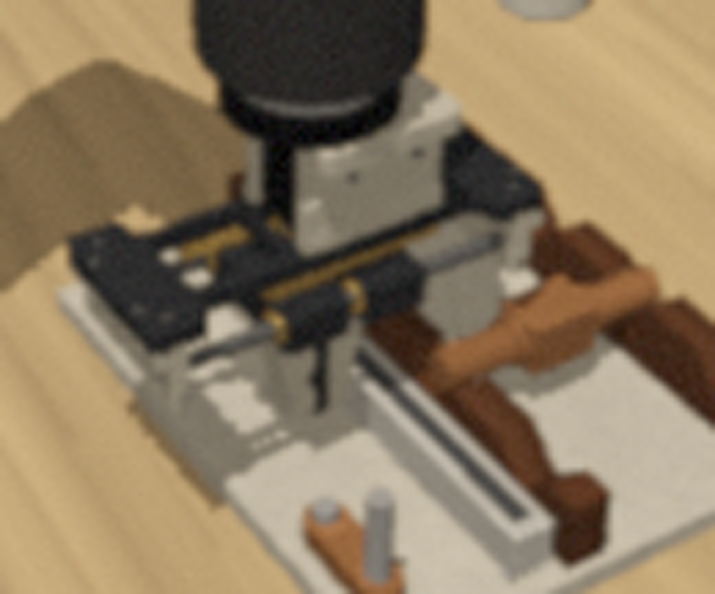

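Nearly flush: the gap at the near end, about (555,530), is almost closed. I keep going in small steps.

Request:
send_rows(increments="1 0.1 0 0 0 0 1;0 0 0 0 0 0 1")

```text
time_s: 36.55
tool_pos: [0.5089, 0.0165, 0.0204]
eef_rot: [-3.142, -0.0, -1.5]
wrist_force: [-2.3, -0.3, -1.5]
opening: 0.0006
```

Request:
send_rows(increments="1 0.1 0 0 0 0 1;0 0 0 0 0 0 1")

```text
time_s: 36.75
tool_pos: [0.5099, 0.0166, 0.0204]
eef_rot: [-3.142, -0.0, -1.5]
wrist_force: [-1.6, 0.1, -0.4]
opening: 0.0005
```

Request:
send_rows(increments="1 0.1 0 0 0 0 1;0 0 0 0 0 0 1")

```text
time_s: 36.95
tool_pos: [0.5109, 0.0167, 0.0205]
eef_rot: [-3.141, -0.0, -1.5]
wrist_force: [-1.4, 0.1, -0.7]
opening: 0.0006
```

Request:
send_rows(increments="1 0.1 0 0 0 0 1;0 0 0 0 0 0 1")

```text
time_s: 37.15
tool_pos: [0.5113, 0.0167, 0.0203]
eef_rot: [3.141, -0.0, -1.5]
wrist_force: [-4.2, -0.1, 1.9]
opening: 0.0005
```

Request:
send_rows(increments="1 0.1 0 0 0 0 1;0 0 0 0 0 0 1")

```text
time_s: 37.35
tool_pos: [0.5113, 0.0166, 0.0203]
eef_rot: [3.139, -0.0, -1.5]
wrist_force: [-8.4, 1.0, 5.6]
opening: 0.0006
```

Request:
send_rows(increments="1 0.1 0 0 0 0 1;0 0 0 0 0 0 1")

```text
time_s: 37.55
tool_pos: [0.5113, 0.0165, 0.0201]
eef_rot: [3.137, -0.001, -1.5]
wrist_force: [-12.4, 2.3, 7.6]
opening: 0.0003
```

Hard contact, so the bar is against the rail. I back off, rise, and look.

Request:
send_rows(increments="-5 -0.3 0 0 0 0 1;-20 -1.4 0 0 0 0 1;0 0 25 0 0 0 0.7;0 0 40 0 0 0 0.7;0 0 40 0 0 0 0.7;-15 -30 0 0 0 0 0.7;-15 -40 0 0 0 0 0.7;0 -40 0 0 0 0 0.7")

```text
time_s: 38.35
tool_pos: [0.4585, -0.0953, 0.1266]
eef_rot: [-3.138, 0.001, -1.498]
wrist_force: [2.0, 0.8, -0.2]
opening: 0.0262
```

Request:
send_rows(increments="0 -40 0 0 0 0 0.7;0 -40 0 0 0 0 0.7;0 -40 0 0 0 0 0.7;0 0 0 0 0 0 0.7;0 0 0 0 0 0 0.7")

```text
time_s: 38.85
tool_pos: [0.4592, -0.2157, 0.1256]
eef_rot: [-3.14, -0.0, -1.502]
wrist_force: [0.2, 0.2, 1.0]
opening: 0.0261
```

```bash
python3 - <<'E'
from h import *
for n in('top','side'):
    im=optics.get_image(n);cv2.imwrite(f'pics/{n}14.png',cv2.resize(im[140:250,260:390],None,fx=5.5,fy=5.4,interpolation=cv2.INTER_CUBIC))
s=env.observe();print(s['tool_pos'],s['eef_rot'],s['joint_pos'])
cr=np.array([.611,.0227,0]);R=Ro.from_euler('z',np.radians(4.05)).as_matrix()
for th in(0,.05,.1,.15):
  p=cr+R@np.array([-.141+.04*np.sin(th),-.07-.04*np.cos(th),.072]); print(th,np.round(p,4),*[np.round((proj(n,p)-[260,140]+.5)*[5.5,5.4]-.5) for n in('top','side')])
E
```

```text
[ 0.45918011 -0.21433501  0.12560771] [-3.14057312e+00 -2.16357893e-04 -1.49946222e+00] [-4.84708464e-02  1.75373156e-01 -4.93671176e-01  1.18598205e-04
 -9.00713914e-01  1.19731453e-01]
0 [ 0.4781 -0.097   0.072 ] [[567. 424.]] [[379. 497.]]
0.05 [ 0.4801 -0.0968  0.072 ] [[567. 420.]] [[383. 495.]]
0.1 [ 0.4821 -0.0965  0.072 ] [[566. 416.]] [[387. 493.]]
0.15 [ 0.4841 -0.0961  0.072 ] [[566. 412.]] [[391. 491.]]
```

View pics/side14.png

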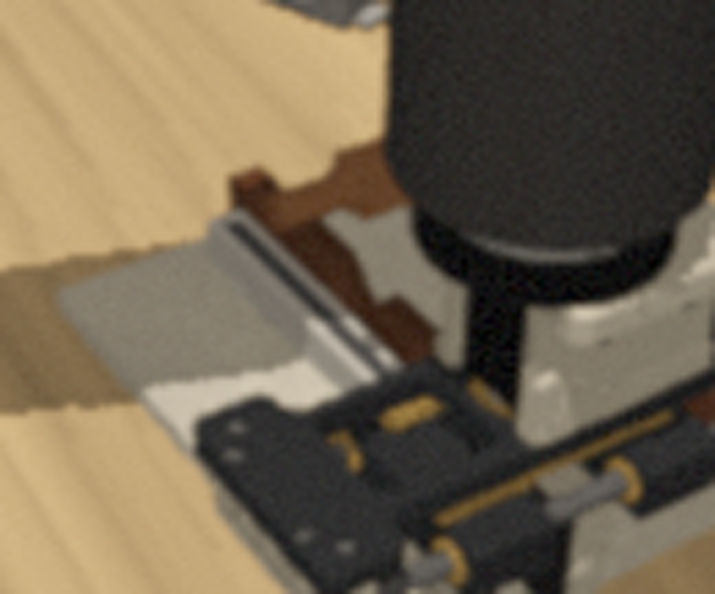

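View pics/top14.png

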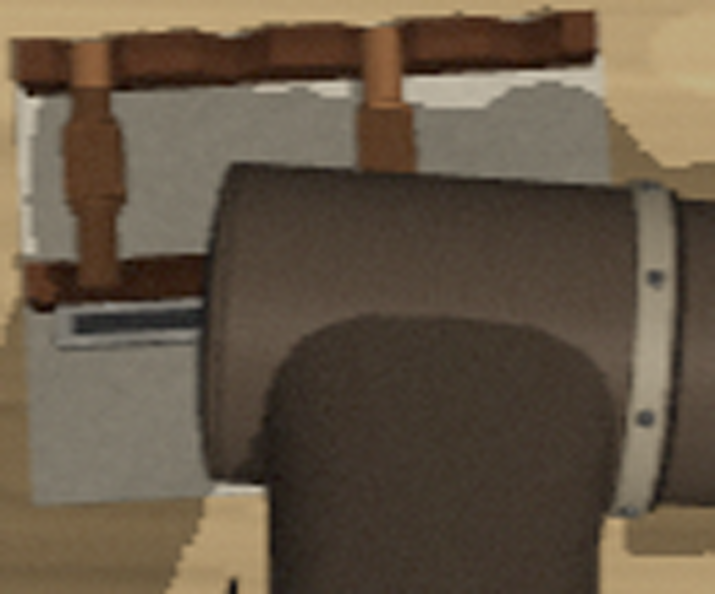

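The straightedge is flush along the rail. The peg in the earlier side picture at (378,497) matches θ≈0. I straddle the peg and swing it to the rail.

Request:
send_rows(increments="5 30 0 0 0 0 0.55;5 30 0 0 0 0 0.55;5 30 0 0 0 0 0.55;4 27 0 0 0 0 0.55;0 0 0 0 0 0 0.55;0 0 -30 0 0 0 0.55;0 0 0 0 0 0 0.55")

```text
time_s: 39.65
tool_pos: [0.4757, -0.0967, 0.0932]
eef_rot: [3.137, 0.0, -1.498]
wrist_force: [-0.9, 0.1, -0.4]
opening: 0.0392
```

Request:
send_rows(increments="0 0 -20 0 0 0 0.55;0 0 -20 0 0 0 0.55;0 0 -15 0 0 0 0.55;0 0 0 0 0 0 0.55;0 0 0 0 0 0 0.55")

```text
time_s: 40.15
tool_pos: [0.4781, -0.0976, 0.0412]
eef_rot: [3.142, -0.0, -1.499]
wrist_force: [0.5, 0.2, 0.6]
opening: 0.0397
```

Request:
send_rows(increments="0 0 0 0 0 0 0.78;0 0 0 0 0 0 0.78;0 0 0 0 0 0 0.78;0 0 0 0 0 0 0.78")

```text
time_s: 40.55
tool_pos: [0.4779, -0.0977, 0.0409]
eef_rot: [-3.141, 0.0, -1.5]
wrist_force: [-0.7, -0.1, -0.1]
opening: 0.02
```

```bash
python3 - <<'E'
from h import *
im=optics.get_image('side');cv2.imwrite('pics/side15.png',cv2.resize(im[140:250,260:390],None,fx=5.5,fy=5.4,interpolation=cv2.INTER_CUBIC))
arc(-86,4,15)
E
```

```text
[[4.2, 0.5], [4.1, 0.9], [4.0, 1.4], [3.8, 1.8], [3.6, 2.2], [3.3, 2.5], [3.1, 2.9], [2.7, 3.2], [2.4, 3.4], [2.0, 3.7], [1.6, 3.9], [1.2, 4.0], [0.8, 4.1], [0.4, 4.2], [-0.1, 4.2]] wz 1.0
```

View pics/side15.png

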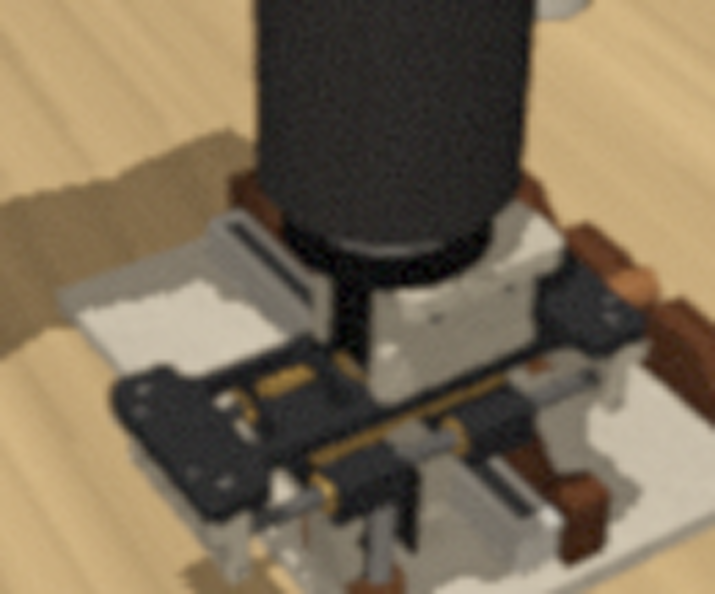

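Request:
send_rows(increments="0 0 4 0 0 0 0.78;4.2 0.5 0 0 0 1 0.78;4.1 0.9 0 0 0 1 0.78;4 1.4 0 0 0 1 0.78;3.8 1.8 0 0 0 1 0.78;3.6 2.2 0 0 0 1 0.78;3.3 2.5 0 0 0 1 0.78;3.1 2.9 0 0 0 1 0.78")

```text
time_s: 41.4
tool_pos: [0.5037, -0.0858, 0.0446]
eef_rot: [3.141, 0.0, -0.762]
wrist_force: [0.3, -3.3, 0.4]
opening: 0.0193
```

Request:
send_rows(increments="2.7 3.2 0 0 0 1 0.78;2.4 3.4 0 0 0 1 0.78;2 3.7 0 0 0 1 0.78;1.6 3.9 0 0 0 1 0.78;1.2 4 0 0 0 1 0.78;0.8 4.1 0 0 0 1 0.78;0.4 4.2 0 0 0 1 0.78;-0.1 4.2 0 0 0 1 0.78")

```text
time_s: 42.2
tool_pos: [0.5153, -0.0548, 0.0448]
eef_rot: [3.141, -0.001, 0.076]
wrist_force: [1.0, -1.5, -1.1]
opening: 0.0191
```

Request:
send_rows(increments="0 1 0 0 0 0 0.78;0 1 0 0 0 0 0.78;0 1 0 0 0 0 0.78;0 0 0 0 0 0 0.78")

```text
time_s: 42.6
tool_pos: [0.5147, -0.0518, 0.0445]
eef_rot: [-3.142, 0.0, 0.07]
wrist_force: [-0.3, 0.9, -0.4]
opening: 0.0194
```

Request:
send_rows(increments="0 1 0 0 0 0 0.78;0 0 0 0 0 0 0.78")

```text
time_s: 42.8
tool_pos: [0.5148, -0.0508, 0.0444]
eef_rot: [3.142, 0.0, 0.071]
wrist_force: [1.4, 0.2, 0.1]
opening: 0.0196
```

Request:
send_rows(increments="0 1 0 0 0 0 0.78;0 0 0 0 0 0 0.78")

```text
time_s: 43.0
tool_pos: [0.5147, -0.0502, 0.0444]
eef_rot: [3.141, 0.0, 0.071]
wrist_force: [0.8, -4.3, -0.1]
opening: 0.0198
```

Request:
send_rows(increments="0 1 0 0 0 0 0.78;0 0 0 0 0 0 0.78")

```text
time_s: 43.2
tool_pos: [0.5147, -0.0498, 0.0445]
eef_rot: [3.14, 0.001, 0.071]
wrist_force: [1.8, -9.8, -1.0]
opening: 0.0196
```

Request:
send_rows(increments="0 1 0 0 0 0 0.78;0 0 0 0 0 0 0.78")

```text
time_s: 43.4
tool_pos: [0.5146, -0.049, 0.0444]
eef_rot: [3.14, 0.001, 0.071]
wrist_force: [2.2, -9.1, 0.7]
opening: 0.0213
```

It is at its stop, with force at about 10 N. I centre the jaws, open, lift and retreat.

Request:
send_rows(increments="0 -5 0 0 0 0 0.7;0 -2 0 0 0 0 0.7;0 0 0 0 0 0 0.7;0 0 20 0 0 0 0.7;0 0 30 0 0 0 0.7;0 0 40 0 0 0 0.7;0 0 40 0 0 0 0.7;0 0 20 0 0 0 0.7")

```text
time_s: 44.2
tool_pos: [0.5162, -0.0544, 0.1982]
eef_rot: [-3.141, -0.005, 0.072]
wrist_force: [0.6, -0.2, -0.5]
opening: 0.0261
```

Request:
send_rows(increments="-10 40 0 0 0 0 0.5;0 45 0 0 0 0 0;0 45 0 0 0 0 0;0 45 0 0 0 0 0;0 45 0 0 0 0 0;-10 45 0 0 0 0 0;-10 45 0 0 0 0 0;-10 45 0 0 0 0 0")

```text
time_s: 45.0
tool_pos: [0.4739, 0.3022, 0.1945]
eef_rot: [-3.141, 0.0, 0.071]
wrist_force: [1.1, 0.7, 1.3]
opening: 0.0839
```

Request:
send_rows(increments="-10 45 0 0 0 0 0;-10 45 0 0 0 0 0;-10 45 0 0 0 0 0;0 0 0 0 0 0 0;0 0 0 0 0 0 0")

```text
time_s: 45.5
tool_pos: [0.4439, 0.4362, 0.1937]
eef_rot: [3.141, 0.001, 0.073]
wrist_force: [0.0, -0.9, -0.3]
opening: 0.0877
```

```bash
python3 - <<'E'
from h import *
for n in('top','side'):
    im=optics.get_image(n);cv2.imwrite(f'pics/{n}16.png',im);cv2.imwrite(f'pics/{n}16c.png',cv2.resize(im[140:250,260:390],None,fx=5.5,fy=5.4,interpolation=cv2.INTER_CUBIC))
    spind(n,.3,.045)
    for th in('keeper','straightedge'):
      for r in trace(n,th):
        if r['p']>.3: print(n,th,round(r['p'],2),np.round(r['pixel']),r['region'].sum(),*rect(n,r['region'],.03))
cr=np.array([.611,.0227,0]);R=Ro.from_euler('z',np.radians(4.05)).as_matrix()
p=cr+R@[-.101,-.07,.072]
b=np.array([[-.085,-.13,.037],[-.065,-.13,.037],[-.085,.13,.037],[-.065,.13,.037]])@R.T+cr
for n in('top','side'): print(np.round((proj(n,np.r_[[p],b])-[260,140]+.5)*[5.5,5.4]-.5).tolist())
E
```

```text
top 0.76 [443. 291.] 435 mid [ 0.2966 -0.308 ] yaw 13.9
top 0.75 [329. 165.] 411 mid [ 0.6134 -0.0105] yaw 4.1
top 0.57 [275. 170.] 415 mid [0.6031 0.1292] yaw 4.6
top 0.57 [421. 236.] 458 mid [ 0.4388 -0.2514] yaw 31.1
top keeper 0.76 [346. 211.] 173 [ 0.4949 -0.0523] [ 0.4957 -0.0529] [0.0238 0.0583] 0.7
top straightedge 0.64 [321. 198.] 805 [0.5339 0.0167] [0.5338 0.0182] [0.0234 0.2576] 94.0
side 0.9 [330. 173.] 428 mid [0.6078 0.1286] yaw 5.2
side 0.88 [303. 369.] 1163 mid [ 0.2927 -0.3297] yaw 13.0
side 0.86 [358. 203.] 448 mid [ 0.6159 -0.0112] yaw 3.9
side 0.86 [350. 311.] 768 mid [ 0.4317 -0.2741] yaw 30.5
side 0.51 [339. 217.] 6464 mid [ 0.5344 -0.029 ] yaw -45.3
side keeper 0.67 [332. 232.] 328 [ 0.5081 -0.0531] [ 0.5007 -0.0558] [0.0428 0.1061] 32.3
side straightedge 0.82 [328. 212.] 954 [0.5342 0.012 ] [0.5353 0.002 ] [0.0376 0.2792] 93.7
[[476.0, 345.0], [595.0, 314.0], [593.0, 274.0], [52.0, 343.0], [51.0, 302.0]]
[[406.0, 405.0], [517.0, 535.0], [556.0, 517.0], [202.0, 218.0], [237.0, 206.0]]
```

View pics/side16c.png

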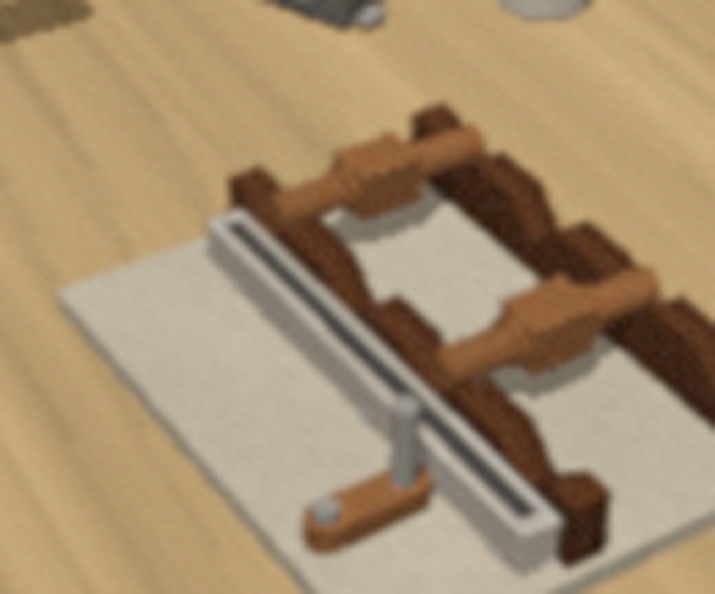

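View pics/top16c.png

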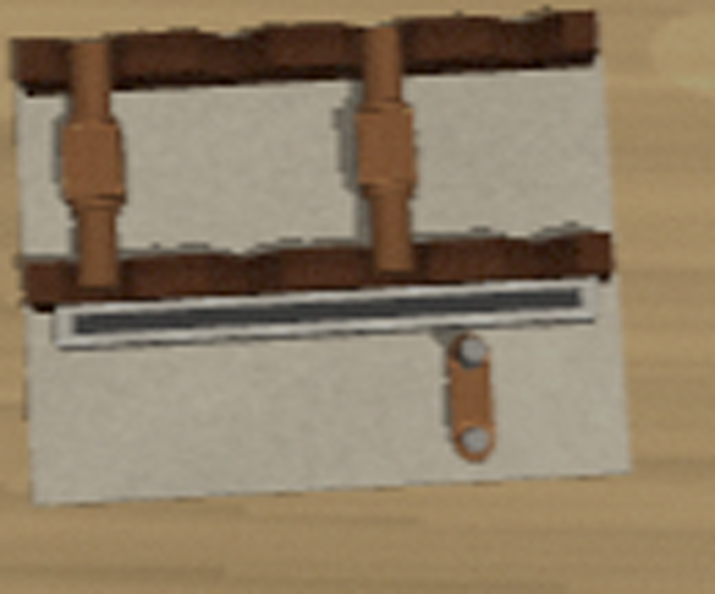

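View pics/top16.png

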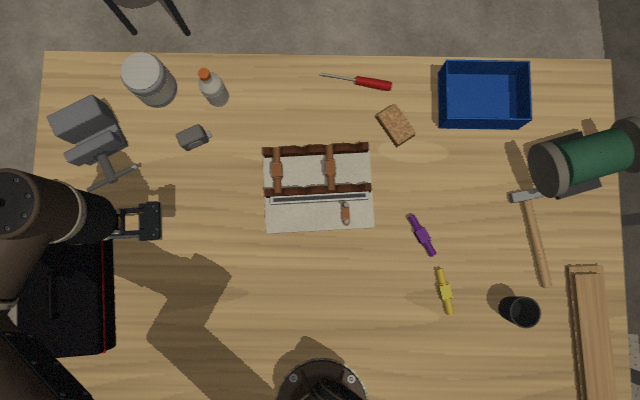

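```bash
python3 - <<'E'
from h import *
ims=[optics.get_image('top').astype(float) for _ in range(6)];im=np.mean(ims,0)
# profile along cradle x at several local y, sampled in plane z=.037 (bar top)
R=Ro.from_euler('z',np.radians(4.05)).as_matrix();cr=np.array([.6103,.0226,0])
g=cv2.cvtColor(im.astype(np.uint8),cv2.COLOR_BGR2GRAY).astype(np.float32)
xs=np.arange(-110,-55,2.)
for y0,y1 in((-125,-100),(-20,20),(60,90),(100,125)):
  pr=[]
  for x in xs:
    P=np.array([[x/1e3,y/1e3,.037] for y in np.linspace(y0,y1,15)])@R.T+cr
    q=proj('top',P).astype(np.float32);pr.append(cv2.remap(g,q[:,0].copy(),q[:,1].copy(),cv2.INTER_LINEAR).mean())
  print(y0,y1,[f"{int(x)}:{int(v)}" for x,v in zip(xs,pr)])
side=np.mean([optics.get_image('side').astype(float) for _ in range(4)],0).astype(np.uint8)
A=cv2.resize(im.astype(np.uint8)[180:215,345:385],None,fx=9,fy=9,interpolation=cv2.INTER_CUBIC)
B=cv2.resize(side[215:250,340:380],None,fx=9,fy=9,interpolation=cv2.INTER_CUBIC)
cv2.imwrite('pics/ends.png',np.hstack([A,B]))
E
```

```text
-125 -100 ['-110:162', '-108:162', '-106:161', '-104:161', '-102:163', '-100:162', '-98:163', '-96:162', '-94:161', '-92:160', '-90:147', '-88:112', '-86:109', '-84:160', '-82:145', '-80:103', '-78:70', '-76:70', '-74:71', '-72:93', '-70:132', '-68:155', '-66:85', '-64:45', '-62:39', '-60:40', '-58:40', '-56:38']
-20 20 ['-110:157', '-108:158', '-106:159', '-104:159', '-102:159', '-100:159', '-98:158', '-96:158', '-94:158', '-92:158', '-90:144', '-88:109', '-86:115', '-84:155', '-82:142', '-80:88', '-78:59', '-76:59', '-74:60', '-72:79', '-70:133', '-68:151', '-66:92', '-64:43', '-62:48', '-60:49', '-58:49', '-56:48']
60 90 ['-110:161', '-108:161', '-106:160', '-104:159', '-102:159', '-100:158', '-98:158', '-96:158', '-94:160', '-92:160', '-90:148', '-88:106', '-86:116', '-84:157', '-82:144', '-80:87', '-78:60', '-76:59', '-74:60', '-72:82', '-70:129', '-68:147', '-66:82', '-64:47', '-62:49', '-60:50', '-58:50', '-56:49']
100 125 ['-110:158', '-108:157', '-106:156', '-104:156', '-102:156', '-100:157', '-98:157', '-96:156', '-94:156', '-92:157', '-90:148', '-88:105', '-86:129', '-84:156', '-82:145', '-80:96', '-78:83', '-76:81', '-74:82', '-72:92', '-70:142', '-68:146', '-66:99', '-64:47', '-62:43', '-60:43', '-58:49', '-56:62']
```

View pics/ends.png

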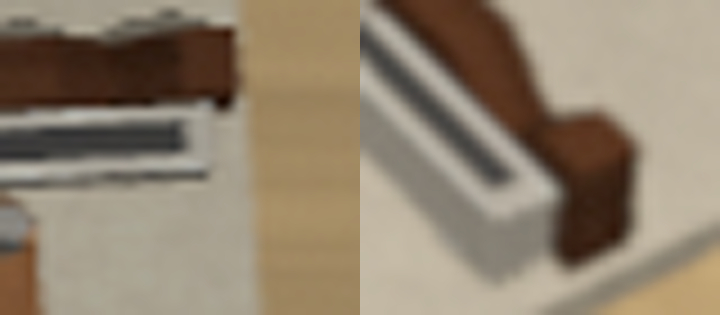

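The bar's top face spans x ≈ −85.5 to −66 mm in the cradle frame at all four y positions, which is flush and parallel. The button's nose points at the rail, and the robot is clear of everything.

```bash
python3 -c "
from station import env
print(env.close_job())"
```

```text
the job is handed in; nothing more can be done
None
```

I laid both cedar spindles I could find in the cradle, set the straightedge against the front rail, and swung the turn-button in to keep it there. The job was handed in after about 46 s of robot time; no verdict was returned.

- **Spindles:** They lie level in the +105 and −35 mm notches, gripped at 12 N. In the last pictures their yaw was about 4–5°, against 4.05° for the cradle. No other cedar spindle was visible on the bench. I left the purple and yellow look-alikes and the other things alone.
- **Straightedge:** It slipped about 12 mm and tilted about 3.5° in the grip on the way. I levelled it, set it down just off the rail, and pushed it in until it stopped hard. At the end its top face measured about −85.5 to −66 mm in cradle x at all four spots along its length, so it is flush. My hand-picked points in the top picture had hinted at 2–3 mm off, but the measured profile and the side view both show it flush.
- **Turn-button:** I swung it aside first, then back to its stop at about 10 N, with the nose pointing at the rail. In the top picture the peg sat about 3 mm from where I expected it, but the side picture agreed to about 1 px.

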